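# Load the birdhouse drilling jig and rock its locating block free

## Robot

A 6-joint arm with a two-finger parallel gripper is mounted at the origin on the work surface. World frame = base frame: x ahead of the robot, y to its left, z up, the work surface at z = 0. Lengths are in mm, angles in rad, forces in N, time in s.
With the tool pointing down it reaches from about 250 to 775 mm from the base axis. Payload 4 kg.
Tool frame: the origin (TCP) lies at the very end of the fingers, on their centre line; the grasp point (between the pads) lies robot.hold_point_z behind it (robot.hold_point_z is the distance from the TCP to the grasp point, in mm); z points along the fingers, x is the direction in which the jaws open and shut, and the axes are right-handed (so a half turn about z gives the same grasp; the last joint's range is limited). The gripper opens to 85 mm and grips with 20 to 120 N. Pads are 22 mm wide; open, the fingers measure 114 mm over their backs; the gripper's body (76 mm by 85 mm) begins 54 mm behind the grasp point. The pads swing forward as they close: fully open they stand 13 mm farther back than shut.
Start: joints at [-1.421, 0.087, 1.371, -0, 1.684, -0.103], TCP at [137.56, -532.538, 209.141] pointing down, gripper open.
Joint ranges: [-3.1, 3.1], [-0.76, 2.03], [0.27, 2.55], [-1.08, 4.22], [0.17, 2.65], [-2.57, 2.57]. Speed limits (rad/s): [2.79, 2.79, 3.14, 3.14, 3.14, 3.14].

## Interface

Orientations are given as a unit quaternion [w, x, y, z].
In Python, from plant import robot gives the robot as it stands.
- The arm moves only by the shell command python3 -m inch 'ROWS' [FORCE]. ROWS is JSON, a list of rows, each a list of 3 entries, a list of its own where there are three numbers: the shift along the tool's x, y, z in m, then the turn, a rotation vector about the tool's x, y, z in degrees, then the opening, from 0 (shut) to 1 (fully open). A call has exactly 5 rows; each row shifts and turns the pose as measured when the row begins, along the tool's axes as they then stand; what a row does not reach is not made up. A row lasts 1/10 s, in which the tool goes at most 50 mm and 8.59 degrees, less where a joint would pass 70% of its speed; a pose out of reach is approached as far as the arm can. A call is refused whole if a number of a shift passes 0.05 or a number of a turn 8.59, either way. A call with a gripper value outside its range is refused whole. The fingers move at their own pace and stop on an object; FORCE is the grip in N (left out, the last holds). Time passes only in rows, so rows that do not move let the fingers close, or fill a call up. It gives the time, the measured TCP pose, the force and the opening at its end, in the units of the state.
- robot.get_obs(): the state, without advancing time (a new reading comes with each control period).
- robot.grab_frame(name): name is "side" or "top" or "wrist"; returns the picture (420x560x3 uint8, red, green, blue); there is no depth.
- robot.camera_model(name): a dict with "vfov" (degrees; the focal length in pixels is half the picture's height over the tangent of half this angle, whatever the lens; pixels are square), "cx", "cy" (the principal point, pixels), "position" and "rotation" of the camera in the world; the wrist camera has in their place "mount" (4x4, takes a point from camera to tool coordinates, whose origin is the TCP and whose axes are the tool frame's). Camera axes: x right, y down, z forward; pixel columns grow to the right and rows downward; lengths in mm; the calibration is good to about 2 mm. The wrist camera is an equidistant fisheye: a pixel r from the principal point sees the ray r / f radians off the axis. A picture is of the moment at which its call begins: read the wrist's pose just before it. camera_model takes no time and is no camera call.
- robot.close_job(): hands the job in, once; it reports no verdict.
The state is a dict: "t": time; "q": joint angles; "dq": joint speeds; "effort": joint torques, N m; "position": TCP position; "tcp_rot": TCP orientation; "wrist_force": force on the tool from outside, world axes, zero at the start; "torque": the same for the moment, N m; "gripper_width": finger opening in mm.
Only numpy, scipy, OpenCV 4.12 (cv2) and the standard library are available. Lean on these libraries where they do the work, as an engineer would, in place of code of your own. Each camera call takes 0.05 s, during which the arm holds its last target.

## Task

Lay the rectangular pine blank (not the square one or the disc) into the matching recess of the drilling jig so that it sits flat on the recess floor, and let go of it. Then free the tight locating block that stands in the socket at the jig's other end: rock it side to side, a few degrees towards the recess and then as much away from it, again and again, easing it up a little with each swing, because a straight pull would lift the whole jig off its dowels and that must not happen. Finish while still holding the block upright a centimetre or two clear above its socket, and leave everything else where it lies.

Things in the scene. Friction and masses are not known exactly. Their poses are not given: they have to be found in the camera images.
- blank_center (a point): All lengths in mm. Centre of the blank: a plain pine board 100 x 60 x 24 thick, 80 g, lying flat on the bench (its centre 12 above it), loose. Its x axis runs along the 100 side, y along the 60 side, z through the thickness.
- bed: dark steel bed plate 360 x 170 x 8, fixed to the bench; origin at the centre of its underside, x along its length. On its dowels sits the drilling jig, a 2 kg plywood slab unit 330 x 140, long along x, held down by its weight alone: the recess in the +x half, the socket housing in the -x half, 170 between their centres.
- recess (a point): centre of the FLOOR of the jig's rectangular recess, 63 x 103 (blank plus 3), 10 deep with a 2 chamfer; the slab's top is 10 above this point and 28 above the bench. The 103 side runs along this frame's y axis, the 63 side along x, z up. The seated blank's centre is 12 above this point; its top stands 14 proud of the slab, so it can be held there across its 60 width.
- socket (a point): centre of the socket's mouth, at the top of its wooden housing (92 along x, 71 along y, 28 above the slab), 56 above the bench; same axes as the recess, which lies towards +x. The socket is 28 deep. Two sprung cork cheeks press on the block's two x faces (28 N each, 5 N more for each mm a cheek is pushed back, 6 mm at most); 1.5 mm play at each y face.
- block_center (a point): centre of the tight locating block, dark wood, 40 (x) x 36 (y) x 75 high, 90 g; axes parallel to the socket's at the start. Its foot is 37.5 below this point. At the start it is 28 deep in the socket, this point 9.5 above the mouth and the upper 47 of the block free: grip it there across its 40 width (along x), tips just above the housing, and rock it in that same x direction.
- block_top (a point): centre of the block's top face (37.5 above its centre). A straight pull meets 35 to 55 N and lifts the jig (20 N). Rocking does not leave the block loose: it comes up easily only while it is turning. Turn it about its foot 5 to 6 degrees to each side of upright and raise it about 2 mm during each swing from side to side (moment 1 to 2 N m, a firm grip of 60 N or more).
- jig (a joint): how far the jig has been lifted off its bed, m; 0 at rest, held down by its weight alone; it must stay below 0.004
- square: square pine offcut, 70 x 70 x 20, NOT the blank; to be left alone; origin at the centre of its underside
- disc: round pine disc, diameter 70, 20 thick, NOT the blank; to be left alone; origin at the centre of its underside
- hammer: hammer with wooden handle lying on the bench; to be left alone; origin at the centre of its underside
- driver: screwdriver lying on the bench; to be left alone; origin at the centre of its underside
- glue: white glue bottle, diameter 60, 170 high, standing; to be left alone; origin at the centre of its underside
- birdhouse: finished small birdhouse with gable roof, about 120 x 130 x 155 high; to be left alone; origin at the centre of its underside
Not all that is in view belongs to the job. Of the things shaped like the part that bears block_center, the dark wooden one is meant.

How it is judged (in metres and radians):
On the way, in this order (a step that is already met when the one before it is completed fails the run):
1. the blank sits flat in the recess, let go, with the block still in its socket (horizontal distance between blank_center and recess below 0.003 m and z of blank_center in the frame of recess below 0.0145 m and angle between the x axis of blank_center and the y axis of recess, either way round below 0.06 rad and angle between the z axis of blank_center and the z axis of recess, either way round below 0.05 rad and contact force between the fingers and blank below 0.2 N and z of block_center in the frame of socket below 0.035 m), for 0.2 s.
2. the block, still in its socket, is rocked towards the recess (angle between block_center's own z axis and vertical above 0.05 rad and x of block_top in the frame of socket above 0 m and z of block_center in the frame of socket below 0.035 m), for 0.02 s.
3. the block, still in its socket, is rocked away from the recess (angle between block_center's own z axis and vertical above 0.05 rad and x of block_top in the frame of socket below 0 m and z of block_center in the frame of socket below 0.035 m), for 0.02 s.
At the end, for the whole second after the job is handed in: The block is held by the fingers, upright within 0.15 rad, still, its foot 3 to 45 mm above the socket's mouth and within 20 mm of its axis, touching no part of the jig; the blank lies let go in the recess, within 3 mm of its centre and flat on its floor; the jig is down on its bed (within 2 mm) (horizontal distance between blank_center and recess below 0.003 m and z of blank_center in the frame of recess below 0.0145 m and angle between the x axis of blank_center and the y axis of recess, either way round below 0.06 rad and angle between the z axis of blank_center and the z axis of recess, either way round below 0.05 rad and contact force between the fingers and blank below 0.2 N and z of block_center in the frame of socket between 0.0405 and 0.0825 m and horizontal distance between block_center and socket below 0.02 m and angle between block_center's own z axis and vertical below 0.15 rad and linear speed of block below 0.02 m/s and contact force between the fingers and block above 2 N and contact force between block and bed below 0.1 N and value of joint jig below 0.002 m); the arm keeps its last pose, push and grip.
It fails at once if the jig is pulled up off its bed by more than 4 mm (value of joint jig above 0.004 m).
It fails at once if another thing on the bench is disturbed (moved more than 30 mm) (distance of any of square, disc, hammer, driver, glue, birdhouse from where it was at the start of the episode above 0.03 m).
It also fails if it takes over 64 s, if anything falls off the work surface, if the arm or the gripper's body presses on something with over 40 N, if the wrist force passes 120 N, or if a joint passes its speed limit or range.

## Working session

There is one attempt and no reset: what is moved stays moved. The work goes in short steps, Python scripts to look and compute and a shell command to move; the robot and the scene stay as the last step left them, time stands still between calls to the robot, and variables do not carry over. Pictures are saved under pics/ and viewed, and the job is handed in when it is done.

```bash
ls; mkdir -p pics; python3 - <<'E'
from plant import robot
import cv2
print(robot.get_obs(), robot.hold_point_z)
for n in ["top","side","wrist"]:
    m=robot.camera_model(n); print(n,m)
    cv2.imwrite(f"pics/{n}0.png",robot.grab_frame(n)[:,:,::-1])
E
```

```text
pics
{'t': 0.0, 'q': array([-1.42112446e+00,  8.79434274e-02,  1.37230169e+00, -2.89803554e-05,
        1.68362900e+00, -1.03091188e-01]), 'dq': array([ 0.00035054, -0.00070532, -0.00039834,  0.00110591, -0.00062586,
       -0.00069223]), 'effort': array([-3.88658100e-04, -3.51868629e+01, -3.13265312e+01, -2.78179568e-04,
        1.09536789e-02, -5.60217003e-06]), 'position': array([ 137.44838297, -531.95462358,  207.9214749 ]), 'tcp_rot': array([-7.77198606e-04,  7.90593264e-01, -6.12340583e-01, -8.35127053e-04]), 'wrist_force': array([-0.59927502,  0.57366011,  0.65329003]), 'torque': array([ 0.02855279, -0.01059082,  0.01559538]), 'gripper_width': 85.56631722016057} 18.700000000000003
top {'vfov': 44.928596970920076, 'cx': 285.8562826035512, 'cy': 212.500134467789, 'position': array([ 438.10075757,   -9.07134899, 1343.60316595]), 'rotation': array([-0.03384153,  0.71538432, -0.69642594,  0.04550741])}
side {'vfov': 48.83209712216756, 'cx': 281.35912113699806, 'cy': 208.4469866324595, 'position': array([ 338.6370381 , -912.87028291,  697.30865369]), 'rotation': array([-0.46769781,  0.87329512, -0.1192154 ,  0.0663481 ])}
wrist {'vfov': 65.70646984690485, 'cx': 276.8090607863896, 'cy': 205.3772898314131, 'mount': array([[ 9.99999651e-01,  7.98905033e-04, -2.46447556e-04,
         2.66498814e-01],
       [-6.77108796e-04,  9.46811471e-01,  3.21788097e-01,
        -8.26028041e+01],
       [ 4.90417503e-04, -3.21787817e-01,  9.46811681e-01,
        -1.64981226e+02],
       [ 0.00000000e+00,  0.00000000e+00,  0.00000000e+00,
         1.00000000e+00]])}
```

View pics/top0.png

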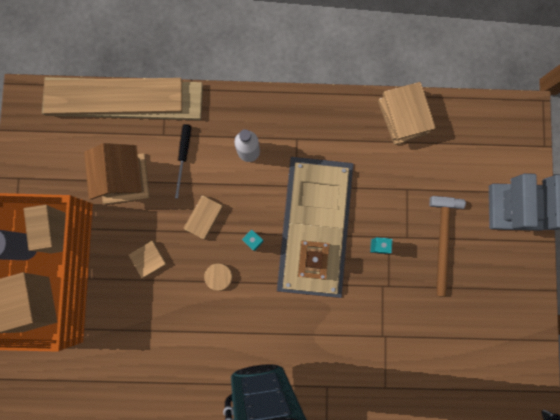

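View pics/side0.png

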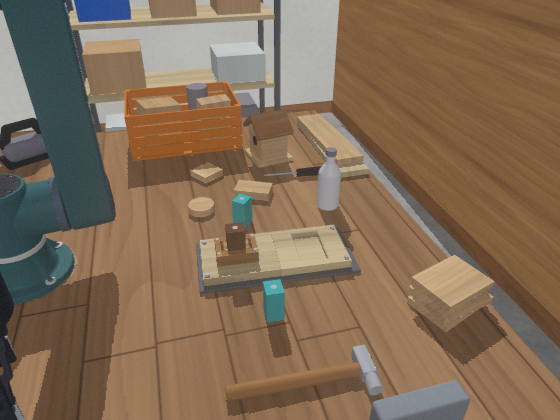

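View pics/wrist0.png

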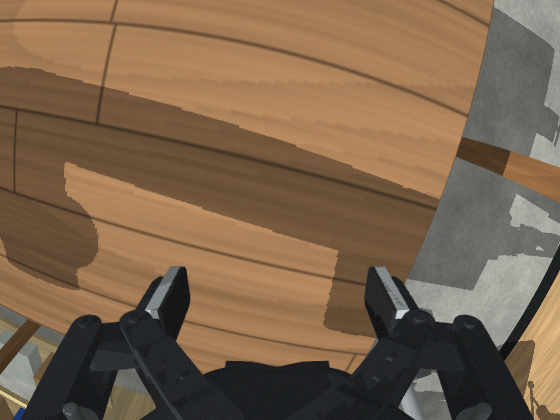

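```bash
cat > h.py <<'E'
import numpy as np, cv2
from scipy.spatial.transform import Rotation as R
from plant import robot
def rot(q): return R.from_quat([q[1],q[2],q[3],q[0]])
def cam(name,obs=None):
    m=robot.camera_model(name); f=210/np.tan(np.radians(m['vfov']/2))
    if 'mount' in m:
        M=np.array(m['mount']); Rt=rot(obs['tcp_rot']).as_matrix()
        return dict(f=f,cx=m['cx'],cy=m['cy'],R=Rt@M[:3,:3],p=Rt@M[:3,3]+obs['position'],fish=True)
    return dict(f=f,cx=m['cx'],cy=m['cy'],R=rot(m['rotation']).as_matrix(),p=np.array(m['position']),fish=False)
def ray(c,uv):
    uv=np.atleast_2d(np.asarray(uv,float)); d=(uv-[c['cx'],c['cy']])/c['f']
    if c['fish']:
        r=np.linalg.norm(d,axis=1,keepdims=True)+1e-12
        v=np.hstack([d/r*np.sin(r),np.cos(r)])
    else: v=np.hstack([d,np.ones((len(d),1))])
    v=v/np.linalg.norm(v,axis=1,keepdims=True); return v@c['R'].T
def plane(c,uv,z):
    d=ray(c,uv); return c['p']+d*((z-c['p'][2])/d[:,2:3])
def tri(views):
    A=np.zeros((3,3));b=np.zeros(3);L=[]
    for c,uv in views:
        d=ray(c,uv)[0];P=np.eye(3)-np.outer(d,d);A+=P;b+=P@c['p'];L.append((P,c['p']))
    X=np.linalg.solve(A,b); return X,[float(np.linalg.norm(P@(X-p))) for P,p in L]
def proj(c,X):
    v=(np.atleast_2d(X)-c['p'])@c['R']
    if c['fish']:
        r=np.linalg.norm(v[:,:2],axis=1,keepdims=True)+1e-12; th=np.arctan2(r,v[:,2:3]); d=v[:,:2]/r*th
    else: d=v[:,:2]/v[:,2:3]
    return d*c['f']+[c['cx'],c['cy']]
def crop(path,img,x0,y0,x1,y1,s):
    cv2.imwrite(path,cv2.resize(img[y0:y1,x0:x1],None,fx=s,fy=s,interpolation=cv2.INTER_CUBIC))
E
python3 - <<'E'
from h import *
t=cv2.imread('pics/top0.png'); s=cv2.imread('pics/side0.png')
crop('pics/topc.png',t,130,140,360,310,3.4)
crop('pics/sidec.png',s,180,160,370,300,4)
T=cam('top')
print(plane(T,[[204,217],[148,260],[218,277],[319,195],[315,260],[253,240],[382,245],[247,145]],25).round(0))
E
```

```text
[[ 569.  184.   25.]
 [ 454.  323.   25.]
 [ 415.  141.   25.]
 [ 636. -115.   25.]
 [ 465. -108.   25.]
 [ 513.   54.   25.]
 [ 509. -281.   25.]
 [ 764.   79.   25.]]
```

View pics/topc.png

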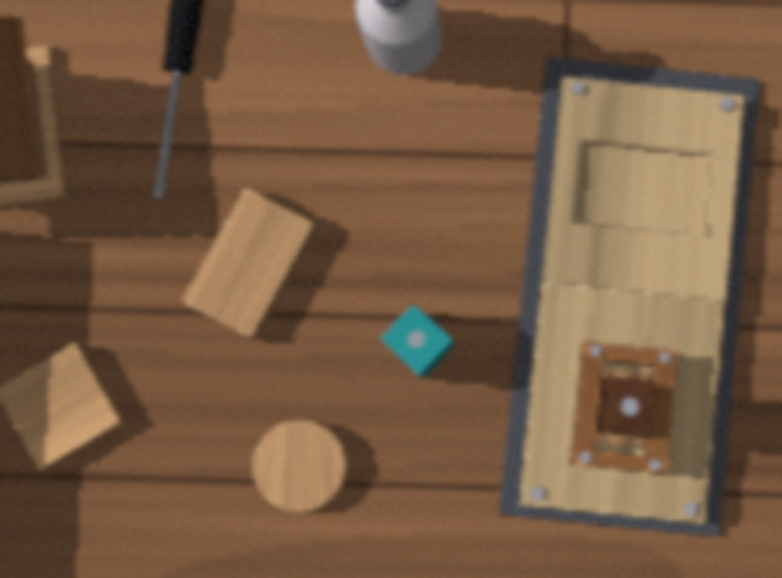

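View pics/sidec.png

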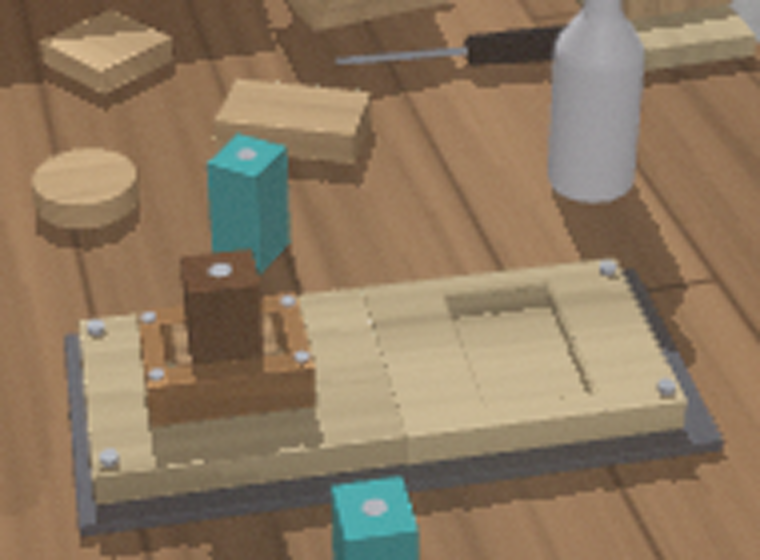

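```bash
cat >> h.py <<'E'
def Rdown(a):
    a=np.radians(a);c,s=np.cos(a),np.sin(a)
    return np.array([[c,s,0],[s,-c,0],[0,0,-1.]])
def togo(target,a,n=1,tilt=None):
    """remaining shift (mm, tool axes, for constant orientation) and turn (deg, tool); a = world yaw of tool x"""
    o=robot.get_obs(); Rt=rot(o['tcp_rot']).as_matrix()
    sh=Rt.T@(np.array(target)-o['position']); tr=R.from_matrix(Rt.T@Rdown(a)).as_rotvec(degrees=True)
    ax=np.degrees(np.arctan2(Rt[1,0],Rt[0,0]))
    print('t',round(o['t'],2),'pos',o['position'].round(1),'yaw',ax.round(1),'shift',sh.round(1),'turn',tr.round(2),'w',round(o['gripper_width'],1),'F',o['wrist_force'].round(1))
    # n rows with interpolation
    p=o['position'].copy(); Rc=Rt
    for i in range(n):
        if n>1:
            d=Rc.T@((np.array(target)-o['position'])/n); print('  row',(d/1000).round(3),(tr/n).round(2)); Rc=Rc@R.from_rotvec(tr/n,degrees=True).as_matrix()
E
python3 - <<'E'
from h import *
T=cam('top');S=cam('side')
def tc(p): return np.array(p)/3.4+[130,140]
def sc(p): return np.array(p)/4+[180,160]
B=plane(T,tc([(250,188),(313,225),(250,337),(183,300)]),24); print(B.round(1), B.mean(0)); 
l=(B[0]-B[3]+B[1]-B[2]);print('ang',np.degrees(np.arctan2(l[1],l[0])),np.linalg.norm(B[0]-B[3]),np.linalg.norm(B[0]-B[1]))
# two-view heights: blank corners
print('blank far-left corner etc')
for a,b in [((250,188),(369,95)),((313,225),(357,135)),((250,337),(218,120)),((183,300),(235,82))]: print(tri([(T,tc(a)),(S,sc(b))]))
print('block top', tri([(T,tc((629,407))),(S,sc((220,270)))]))
for a,b in [((595,351),(288,300)),((665,358),(302,356)),((585,457),(148,317)),((656,465),(156,375))]: print('hous',tri([(T,tc(a)),(S,sc(b))]))
for a,b in [((580,88),(608,268)),((728,104),(667,388)),((538,494),(96,328)),((691,509),(109,458))]: print('jigscrew',tri([(T,tc(a)),(S,sc(b))]))
# recess rim
for a,b in [((583,142),(548,287)),((713,152),(590,390)),((580,228),(448,305)),((712,237),(480,402))]: print('rec',tri([(T,tc(a)),(S,sc(b))]))
c=B.mean(0); 
togo([c[0],c[1],200],-75)
print(np.degrees(robot.get_obs()['q'][[0,5]]))
E
```

```text
[[626.5 187.7  24. ]
 [599.2 138.1  24. ]
 [511.8 182.6  24. ]
 [538.7 234.9  24. ]] [569.03846011 185.81852951  24.        ]
ang -27.637089998532353 99.67429924825882 56.558746094954586
blank far-left corner etc
(array([624.94889209, 187.57562368,  25.95790789]), [1.260389855673894, 1.2603898556737836])
(array([600.43256391, 137.66612016,  25.87213554]), [1.5192340820972154, 1.5192340820970007])
(array([512.60661059, 182.20998934,  25.98524719]), [0.9015346395938824, 0.9015346395939969])
(array([537.39362934, 235.17415396,  23.31294142]), [1.3640027413027311, 1.3640027413027729])
block top (array([ 464.43193401, -101.54596467,  105.07457717]), [0.09863420460120892, 0.09863420460117367])
hous (array([506.08557178, -78.78551062,  59.9544901 ]), [0.21147483178681356, 0.21147483178685023])
hous (array([ 502.25530197, -130.97308777,   60.11116901]), [0.22622947220725037, 0.22622947220731168])
hous (array([427.03196323, -73.05119487,  59.58830212]), [0.8439077192628796, 0.8439077192628649])
hous (array([ 422.75603934, -125.66940519,   59.77488274]), [0.6024943006444168, 0.6024943006444254
[... 275 characters left out ...]
.08222638489979675, 0.08222638489978022])
jigscrew (array([ 390.5552305 , -155.07908035,   32.99489289]), [0.33002428097688286, 0.33002428097686864])
rec (array([668.77360395, -67.71247013,  29.41651209]), [0.05946752352574775, 0.05946752352593086])
rec (array([ 661.20373233, -167.50461453,   30.73430551]), [2.5275164734529625, 2.5275164734531574])
rec (array([603.76153229, -67.33434915,  28.17462634]), [1.7089781418697922, 1.7089781418694934])
rec (array([ 595.37564656, -167.28577563,   36.2541242 ]), [1.6220570047849787, 1.622057004785072])
t 0.15 pos [ 137.5 -532.1  208.2] yaw -75.5 shift [-587.1 -597.4    9.3] turn [-0.01  0.1  -0.51] w 85.3 F [-0.4  0.4 -0.4]
[-81.42262269  -5.90767229]
```

```bash
python3 -c "
from h import *
togo([568,185,195],62.4,20)"
```

```text
t 0.15 pos [ 137.5 -532.1  208.2] yaw -75.5 shift [-586.6 -596.2   14.3] turn [-1.3000e-01  4.0000e-02 -1.3791e+02] w 85.3 F [-0.4  0.4 -0.4]
  row [-0.029 -0.03   0.001] [-0.01  0.   -6.9 ]
  row [-0.026 -0.033  0.001] [-0.01  0.   -6.9 ]
  row [-0.021 -0.036  0.001] [-0.01  0.   -6.9 ]
  row [-0.017 -0.038  0.001] [-0.01  0.   -6.9 ]
  row [-0.012 -0.04   0.001] [-0.01  0.   -6.9 ]
  row [-0.007 -0.041  0.001] [-0.01  0.   -6.9 ]
  row [-0.002 -0.042  0.001] [-0.01  0.   -6.9 ]
  row [ 0.003 -0.042  0.001] [-0.01  0.   -6.9 ]
  row [ 0.008 -0.041  0.001] [-0.01  0.   -6.9 ]
  row [ 0.013 -0.04   0.001] [-0.01  0.   -6.9 ]
  row [ 0.017 -0.038  0.001] [-0.01  0.   -6.9 ]
  row [ 0.022 -0.036  0.001] [-0.01  0.   -6.9 ]
  row [ 0.026 -0.033  0.001] [-0.01  0.   -6.9 ]
  row [ 0.03  -0.03   0.001] [-0.01  0.   -6.9 ]
  row [ 0.033 -0.026  0.001] [-0.01  0.   -6.9 ]
  row [ 0.036 -0.022  0.001] [-0.01  0.   -6.9 ]
  row [ 0.038 -0.017  0.001] [-0.01  0.   -6.9 ]
  row [ 0.04  -0.012  0.001] [-0.01  0.   -6.9 ]
  row [ 0.041 -0.008  0.001] [-0.01  0.   -6.9 ]
  row [ 0.042 -0.003  0.001] [-0.01  0.   -6.9 ]
```

```bash
python3 -m inch '[[[-0.029,-0.030,0],[0,0,-6.9],1],[[-0.026,-0.033,0],[0,0,-6.9],1],[[-0.021,-0.036,0],[0,0,-6.9],1],[[-0.017,-0.038,0],[0,0,-6.9],1],[[-0.012,-0.040,0],[0,0,-6.9],1]]'
python3 -m inch '[[[-0.007,-0.041,0],[0,0,-6.9],1],[[-0.002,-0.042,0],[0,0,-6.9],1],[[0.003,-0.042,0],[0,0,-6.9],1],[[0.008,-0.041,0],[0,0,-6.9],1],[[0.013,-0.040,0],[0,0,-6.9],1]]'
python3 -c "
from h import *
togo([568,185,195],62.4,10)"
```

```text
t: 0.65
position: [244.0, -349.5, 204.2]
tcp_rot: [-0.003, 0.939, -0.344, -0.002]
wrist_force: [1.4, 0.5, 0.3]
gripper_width: 85.3
t: 1.15
position: [350.8, -159.5, 204.2]
tcp_rot: [-0.004, 0.999, -0.038, -0.001]
wrist_force: [1.1, 0.1, 0.6]
gripper_width: 85.5
t 1.15 pos [ 350.8 -159.5  204.2] yaw -4.4 shift [ 190.1 -360.1   11.6] turn [ -0.49  -0.16 -66.8 ] w 85.5 F [1.1 0.1 0.6]
  row [ 0.019 -0.036  0.001] [-0.05 -0.02 -6.68]
  row [ 0.023 -0.034  0.001] [-0.05 -0.02 -6.68]
  row [ 0.027 -0.031  0.001] [-0.05 -0.02 -6.68]
  row [ 0.03  -0.027  0.001] [-0.05 -0.02 -6.68]
  row [ 0.033 -0.024  0.001] [-0.05 -0.02 -6.68]
  row [ 0.036 -0.02   0.001] [-0.05 -0.02 -6.68]
  row [ 0.038 -0.015  0.001] [-0.05 -0.02 -6.68]
  row [ 0.039 -0.011  0.001] [-0.05 -0.02 -6.68]
  row [ 0.04  -0.006  0.001] [-0.05 -0.02 -6.68]
  row [ 0.041 -0.001  0.001] [-0.05 -0.02 -6.68]
```

Tracking is good. Continue, then look.

```bash
python3 -m inch '[[[0.019,-0.036,0.001],[0,0,-6.7],1],[[0.023,-0.034,0.001],[0,0,-6.7],1],[[0.027,-0.031,0.001],[0,0,-6.7],1],[[0.030,-0.027,0.001],[0,0,-6.7],1],[[0.033,-0.024,0.001],[0,0,-6.7],1]]'
python3 -m inch '[[[0.036,-0.020,0.001],[0,0,-6.7],1],[[0.038,-0.015,0.001],[0,0,-6.7],1],[[0.039,-0.011,0.001],[0,0,-6.7],1],[[0.040,-0.006,0.001],[0,0,-6.7],1],[[0.041,-0.001,0.001],[0,0,-6.7],1]]'
python3 - <<'E'
from h import *
togo([568,185,195],62.4)
o=robot.get_obs(); im=robot.grab_frame('wrist')[:,:,::-1]; cv2.imwrite('pics/w1.png',im)
np.save('w1.npy',o,allow_pickle=True)
E
```

```text
t: 1.65
position: [459.2, 23.5, 199.8]
tcp_rot: [-0.003, 0.965, 0.264, 0.001]
wrist_force: [1.3, -0.4, 0.6]
gripper_width: 85.6
t: 2.15
position: [563.6, 208.6, 193.5]
tcp_rot: [-0.003, 0.84, 0.542, 0.0]
wrist_force: [-0.2, -0.3, 0.6]
gripper_width: 85.4
t 2.15 pos [563.6 208.6 193.5] yaw 65.6 shift [-19.7  13.7  -1.6] turn [-0.27 -0.21  3.24] w 85.4 F [-0.2 -0.3  0.6]
```

View pics/w1.png

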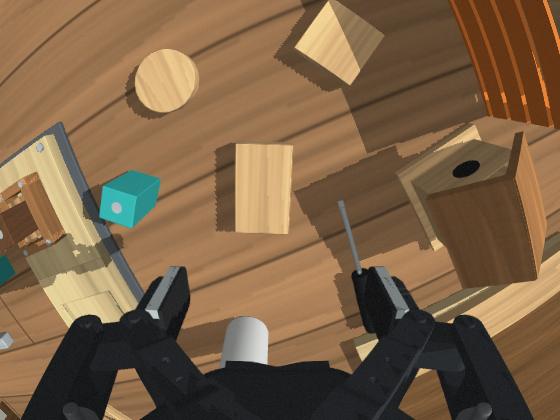

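```bash
cat > blank.py <<'E'
from h import *
import sys
def quad(im,box):
    x0,y0,x1,y1=box; hsv=cv2.cvtColor(im,cv2.COLOR_BGR2HSV)[y0:y1,x0:x1]
    v=hsv[:,:,2]; th,m=cv2.threshold(v,0,255,cv2.THRESH_OTSU)
    return v,th,m
E
python3 - <<'E'
from h import *
im=cv2.imread('pics/w1.png'); o=np.load('w1.npy',allow_pickle=True).item()
hsv=cv2.cvtColor(im,cv2.COLOR_BGR2HSV)
for p in [(264,189),(250,160),(280,220),(310,150),(225,190),(264,130),(264,250)]: print(p,hsv[p[1],p[0]])
crop('pics/w1c.png',im,205,120,325,260,5)
E
```

```text
(264, 189) [ 17 108 205]
(250, 160) [ 17 108 217]
(280, 220) [ 17 108 219]
(310, 150) [ 15 123 145]
(225, 190) [ 14 117  94]
(264, 130) [ 15 125 149]
(264, 250) [ 14 125 176]
```

View pics/w1c.png

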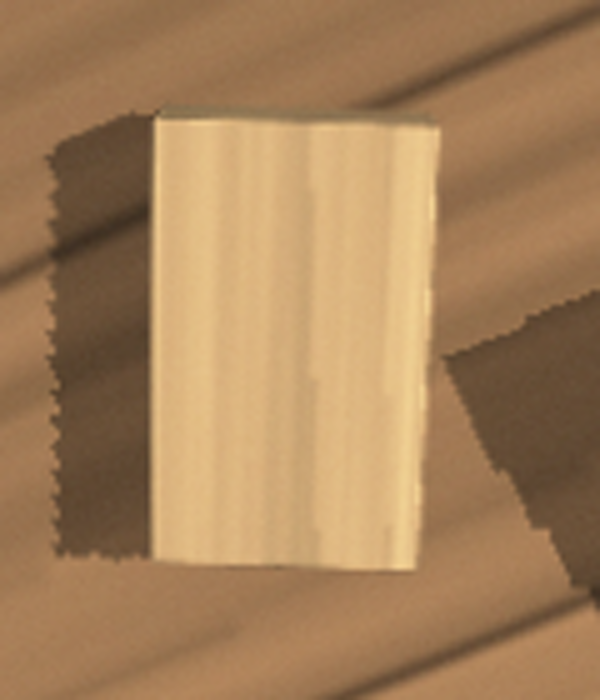

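```bash
python3 - <<'E'
from h import *
o=np.load('w1.npy',allow_pickle=True).item(); W=cam('wrist',o);T=cam('top')
im=cv2.imread('pics/w1.png')[120:260,205:325]
m=(cv2.cvtColor(im,cv2.COLOR_BGR2HSV)[:,:,2]>185).astype(np.uint8)*255
m=cv2.morphologyEx(m,cv2.MORPH_OPEN,np.ones((5,5)))
c=max(cv2.findContours(m,cv2.RETR_EXTERNAL,cv2.CHAIN_APPROX_NONE)[0],key=cv2.contourArea)
print(cv2.contourArea(c), cv2.boundingRect(c))
k=np.array([(154,119),(440,127),(416,569),(153,561)])/5+[205,120]-.4
P=plane(W,k,24); print(P.round(1),P.mean(0).round(1))
for d in (P[2]-P[1]+P[3]-P[0],P[1]-P[0]+P[2]-P[3]): print(np.degrees(np.arctan2(d[1],d[0])),np.linalg.norm(d)/2)
t=np.array([(183,300),(250,337),(313,225),(250,188)])/3.4+[130,140]-.35
tt=np.array(t)
# which order: nearest in world
for i in range(4):
    q=plane(T,tt,24); j=np.argmin(np.linalg.norm(q-P[i],axis=1)); print(tri([(W,k[i]),(T,tt[j])]))
E
```

```text
4723.0 (31, 24, 57, 90)
[[511.6 185.5  24. ]
 [537.8 238.7  24. ]
 [626.5 194.2  24. ]
 [600.4 141.1  24. ]] [569.1 189.9  24. ]
-26.588057779626006 99.25459657701101
63.77922490763974 59.2716795162105
(array([512.54808413, 184.45602196,  17.67234648]), [0.515188930076298, 0.5151889300762429])
(array([540.53166246, 238.68062243,   7.96261491]), [0.30109137414718606, 0.3010913741472492])
(array([630.29313284, 191.52518618,  11.86894331]), [1.575142570379976, 1.5751425703800084])
(array([601.05323323, 139.78305889,  20.38797849]), [0.6229505430077896, 0.6229505430077465])
```

```bash
python3 -m inch '[[[-0.012,0.012,0.022],[0,0,2],1],[[-0.007,0.005,0.022],[0,0,0],1],[[0,0,0.022],[0,0,0],1],[[0,0,0.022],[0,0,0],1],[[0,0,0],[0,0,0],1]]'
python3 - <<'E'
from h import *
togo([569,187,80],63)
o=robot.get_obs(); im=robot.grab_frame('wrist')[:,:,::-1]; cv2.imwrite('pics/w2.png',im)
np.save('w2.npy',o,allow_pickle=True)
E
```

```text
t: 2.7
position: [572.9, 193.5, 96.7]
tcp_rot: [-0.006, 0.847, 0.532, -0.0]
wrist_force: [-1.1, 0.0, -0.2]
gripper_width: 85.7
t 2.7 pos [572.9 193.5  96.7] yaw 64.3 shift [-7.7 -0.5 16.7] turn [-0.62 -0.32  1.28] w 85.7 F [-1.1  0.  -0.2]
```

View pics/w2.png

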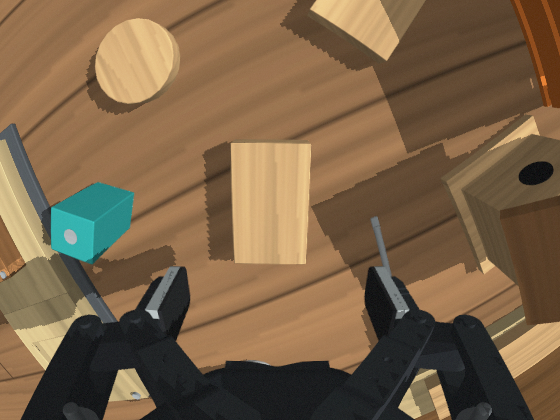

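```bash
python3 - <<'E'
from h import *
im=cv2.imread('pics/w2.png');crop('pics/w2c.png',im,210,125,330,280,4.5)
for f,k in (('w2',[(231,143.5),(311,145),(306,264),(235,263.5)]),):
  o=np.load(f+'.npy',allow_pickle=True).item(); W=cam('wrist',o); print(o['dq'].round(3))
  W1=cam('wrist',np.load('w1.npy',allow_pickle=True).item())
  k1=np.array([(154,119),(440,127),(416,569),(153,561)])/5+[205,120]-.4
  P=plane(W,k,24); print(P.round(1),P.mean(0).round(1))
  for d in (P[2]-P[1]+P[3]-P[0],P[1]-P[0]+P[2]-P[3]): print(np.degrees(np.arctan2(d[1],d[0])),np.linalg.norm(d)/2)
  for i in range(4): print(tri([(W,k[i]),(W1,k1[i])]))
o=robot.get_obs();print(o['position'],o['dq'].round(3))
E
```

```text
[-0.002 -0.02  -0.041  0.001  0.01   0.003]
[[512.  185.4  24. ]
 [538.8 238.1  24. ]
 [627.2 194.6  24. ]
 [601.  141.4  24. ]] [569.8 189.9  24. ]
-26.24995712527127 98.85452957976285
63.419901146979896 59.19248555476541
(array([512.96991425, 182.30290701,   5.81711778]), [0.16551772495967407, 0.16551772495968686])
(array([539.02363785, 238.48081591,  19.75988234]), [0.5654739143066774, 0.5654739143067459])
(array([624.25118367, 195.18396933,  29.46684824]), [0.16698334198175213, 0.16698334198178427])
(array([599.54956363, 142.29394053,  27.06197592]), [0.3030994818587007, 0.3030994818588911])
[573.97907446 193.80640547  98.76871894] [-0.001 -0.027 -0.057 -0.     0.006 -0.003]
```

View pics/w2c.png

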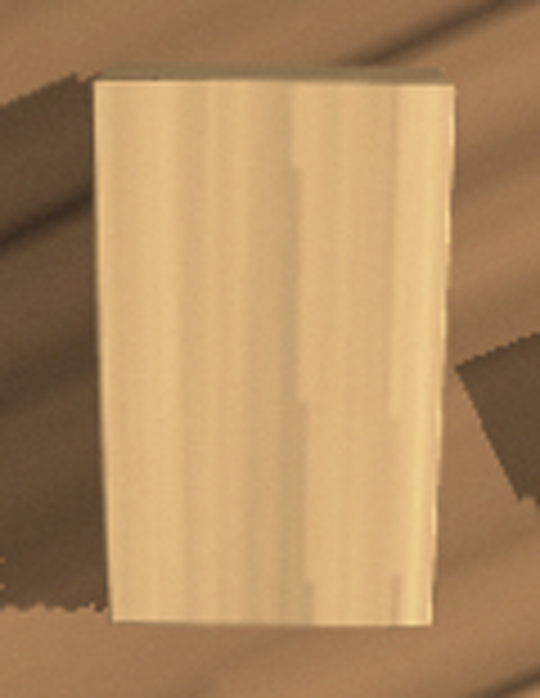

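```bash
python3 -c "
from h import *
togo([569.5,189.2,40],63.6)"
python3 -m inch '[[[-0.006,-0.001,0.022],[0,0,0.7],1],[[0,0,0.02],[0,0,0],1],[[0,0,0.015],[0,0,0],1],[[0,0,0.0],[0,0,0],1],[[0,0,0],[0,0,0],1]]'
python3 -c "
from h import *
togo([569.5,189.2,7],63.6)"
```

```text
t 2.75 pos [574.  193.8  98.8] yaw 64.3 shift [-6.5 -1.6 58.7] turn [-0.47 -0.44  0.68] w 85.3 F [-0.1  0.8 -0.2]
t: 3.25
position: [575.1, 190.2, 48.4]
tcp_rot: [-0.003, 0.85, 0.526, 0.007]
wrist_force: [0.5, -0.4, 0.4]
gripper_width: 85.5
t 3.25 pos [575.1 190.2  48.4] yaw 63.5 shift [-4.  -4.7 41.3] turn [ 0.11 -0.91 -0.09] w 85.5 F [ 0.5 -0.4  0.4]
```

```bash
python3 -m inch '[[[-0.002,-0.003,0.018],[0,-0.5,0],1],[[-0.002,-0.002,0.015],[0,-0.3,0],1],[[0,0,0.005],[0,0,0],1],[[0,0,0.0],[0,0,0],1],[[0,0,0],[0,0,0],1]]'
python3 -c "
from h import *
togo([569.5,189.2,7],63.6)"
```

```text
t: 3.75
position: [570.1, 189.7, 9.7]
tcp_rot: [0.001, 0.85, 0.526, 0.003]
wrist_force: [0.3, -0.1, 0.7]
gripper_width: 85.5
t 3.75 pos [570.1 189.7   9.7] yaw 63.5 shift [-0.8 -0.3  2.7] turn [ 0.29 -0.19 -0.07] w 85.5 F [ 0.3 -0.1  0.7]
```

```bash
python3 -m inch '[[[-0.001,0,0.003],[0.2,0,0],1],[[0,0,0],[0,0,0],0],[[0,0,0],[0,0,0],0],[[0,0,0],[0,0,0],0],[[0,0,0],[0,0,0],0]]' 50
python3 - <<'E'
from h import *
togo([569.5,189.2,7],63.6)
o=robot.get_obs(); im=robot.grab_frame('wrist')[:,:,::-1]; cv2.imwrite('pics/w3.png',im)
im=robot.grab_frame('side')[:,:,::-1]; crop('pics/s3.png',im,180,120,320,220,5)
E
```

```text
t: 4.25
position: [570.9, 188.9, 7.9]
tcp_rot: [0.0, 0.85, 0.526, 0.003]
wrist_force: [0.4, 0.1, -0.3]
gripper_width: 28.5
t 4.25 pos [570.9 188.9   7.9] yaw 63.5 shift [-0.3 -1.4  0.9] turn [ 0.2  -0.29 -0.08] w 28.5 F [ 0.4  0.1 -0.3]
```

View pics/w3.png

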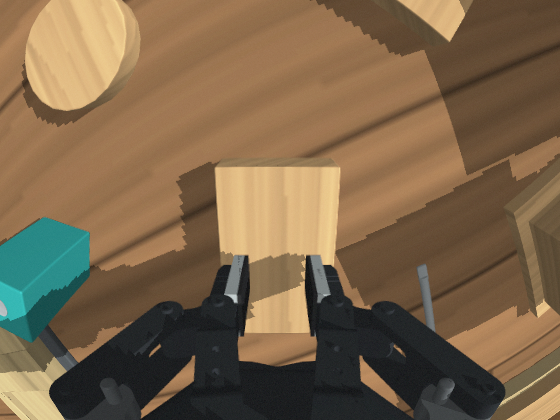

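View pics/s3.png

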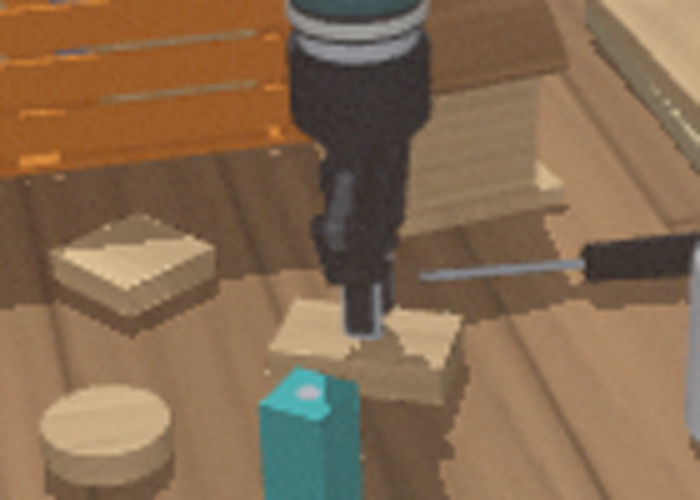

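```bash
python3 - <<'E'
from h import *
o=dict(position=np.zeros(3),tcp_rot=[1,0,0,0]); W=cam('wrist',o)
for w in (28.5,85.5):
  for y in (-11,11):
    for z in (0,-10,-20,-30): print(w,y,z,proj(W,[[w/2,y,z]]).round(0), proj(W,[[-w/2,y,z]]).round(0))
crop('pics/w3c.png',cv2.imread('pics/w3.png'),190,230,370,350,4)
togo([569.5,189.2,7],63.6)
E
```

```text
28.5 -11 0 [[303. 233.]] [[252. 233.]]
28.5 -11 -10 [[305. 240.]] [[250. 240.]]
28.5 -11 -20 [[306. 249.]] [[249. 249.]]
28.5 -11 -30 [[308. 258.]] [[247. 258.]]
28.5 11 0 [[302. 267.]] [[253. 267.]]
28.5 11 -10 [[303. 276.]] [[252. 276.]]
28.5 11 -20 [[304. 286.]] [[251. 286.]]
28.5 11 -30 [[306. 297.]] [[249. 297.]]
85.5 -11 0 [[353. 232.]] [[202. 232.]]
85.5 -11 -10 [[357. 240.]] [[198. 240.]]
85.5 -11 -20 [[362. 248.]] [[193. 248.]]
85.5 -11 -30 [[366. 257.]] [[189. 257.]]
85.5 11 0 [[350. 266.]] [[205. 266.]]
85.5 11 -10 [[353. 275.]] [[202. 275.]]
85.5 11 -20 [[357. 284.]] [[198. 285.]]
85.5 11 -30 [[361. 295.]] [[194. 295.]]
t 4.35 pos [570.8 188.9   7.9] yaw 63.5 shift [-0.3 -1.3  0.9] turn [ 0.19 -0.29 -0.08] w 12.4 F [-0.4 -0.4 -0.4]
```

View pics/w3c.png

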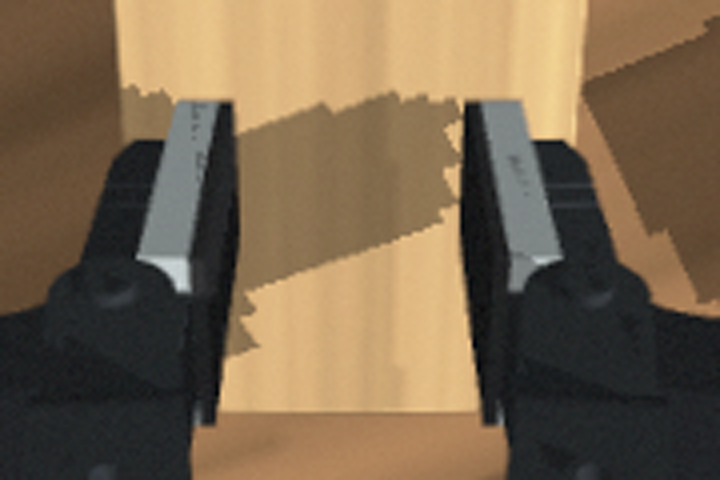

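```bash
python3 - <<'E'
from h import *
S=cam('side')
for z in (8,20,30,40): print(z, ((proj(S,[[570.5,189,z],[560,169,z],[575,198,z]])-[180,120])*5).round(0))
o=robot.get_obs(); print(o['position'],o['gripper_width'])
im=robot.grab_frame('wrist')[:,:,::-1]; cv2.imwrite('pics/w4.png',im)
im=robot.grab_frame('side')[:,:,::-1]; crop('pics/s4.png',im,220,150,300,220,8)
im=robot.grab_frame('top')[:,:,::-1]; crop('pics/t4.png',im,170,180,250,250,8)
E
```

```text
8 [[371. 357.]
 [360. 378.]
 [375. 348.]]
20 [[370. 339.]
 [360. 360.]
 [374. 330.]]
30 [[369. 324.]
 [359. 344.]
 [374. 315.]]
40 [[369. 309.]
 [358. 329.]
 [373. 300.]]
[570.84262417 188.8902665    7.85667229] 12.365747269478554
```

View pics/s4.png

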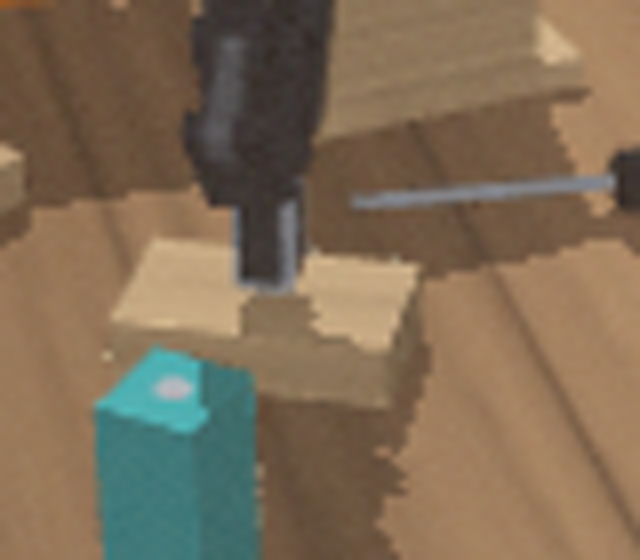

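View pics/w4.png

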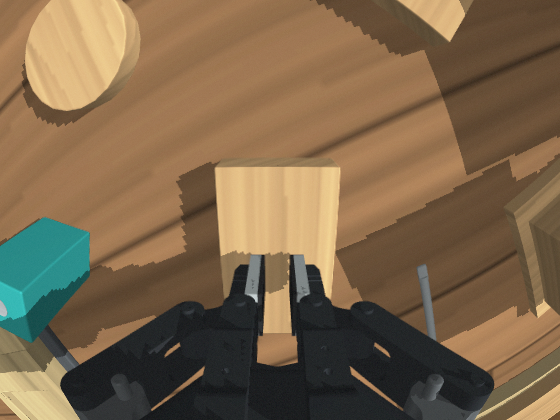

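```bash
python3 - <<'E'
from h import *
o=robot.get_obs(); W=cam('wrist',o)
for z in (24,10,0):
  P=plane(W,[(216,166),(340,166),(321,332)],z); print(z,P.round(1),np.linalg.norm(P[0]-P[1]),np.linalg.norm(P[2]-P[1])); 
print('mid of end edge -> centre',)
print(o['q'], W['p'])
E
```

```text
24 [[510.8 186.2  24. ]
 [536.9 238.5  24. ]
 [624.6 191.   24. ]] 58.40990936502316 99.77117028906417
10 [[512.3 182.5  10. ]
 [540.8 239.7  10. ]
 [636.9 187.8  10. ]] 63.92144652467554 109.18554053014309
0 [[513.4 179.9   0. ]
 [543.7 240.6   0. ]
 [645.6 185.5   0. ]] 67.85825878157006 115.91009070234216
mid of end edge -> centre
[ 0.22426634  0.31472677  1.51411557  0.00183458  1.30741852 -0.88487603] [494.91474195 225.06672946 172.36854174]
```

```bash
python3 -m inch '[[[0,-0.001,0],[0,0,0],1],[[0,0,0],[0,0,0],1],[[0,0,0],[0,0,0],1],[[0,0,0],[0,0,0],1],[[0,0,0],[0,0,0],1]]'
python3 -m inch '[[[0,0,0],[0,0,0],1],[[0,0,0],[0,0,0],1],[[0,0,0.008],[0,0,0],1],[[0,0,0.008],[0,0,0],1],[[0,0,0],[0,0,0],1]]'
python3 - <<'E'
from h import *
togo([569.5,189.5,-18],63.6)
im=robot.grab_frame('wrist')[:,:,::-1]; cv2.imwrite('pics/w5.png',im)
im=robot.grab_frame('side')[:,:,::-1]; crop('pics/s5.png',im,220,150,300,220,8)
E
```

```text
t: 5.0
position: [569.6, 189.4, 7.6]
tcp_rot: [0.0, 0.85, 0.526, 0.003]
wrist_force: [0.2, -0.3, -0.0]
gripper_width: 72.0
t: 5.5
position: [569.6, 189.4, -9.8]
tcp_rot: [-0.0, 0.85, 0.526, 0.003]
wrist_force: [0.9, 0.6, -0.4]
gripper_width: 85.4
t 5.5 pos [569.6 189.4  -9.8] yaw 63.5 shift [-0.  -0.1  8.2] turn [ 0.16 -0.26 -0.07] w 85.4 F [ 0.9  0.6 -0.4]
```

View pics/s5.png

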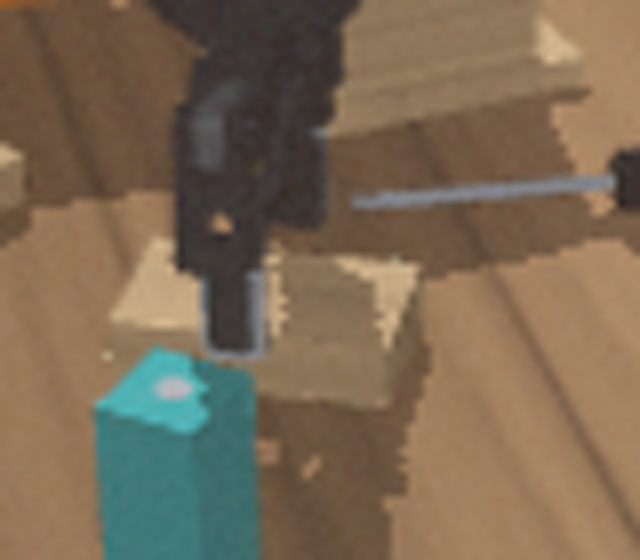

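View pics/w5.png

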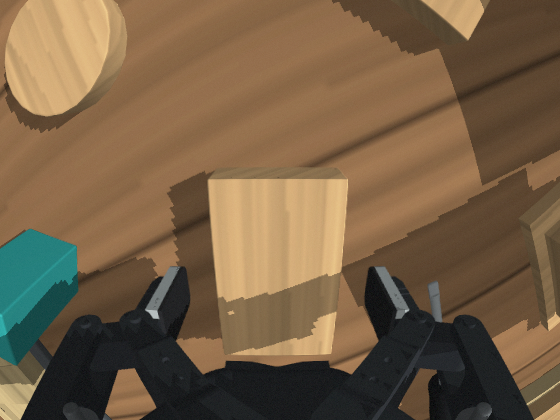

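```bash
python3 - <<'E'
from h import *
S=cam('side'); u=np.array([np.cos(np.radians(63.5)),np.sin(np.radians(63.5)),0])
for h in (42.7,52):
  for z in (20,25,30,35): print(h,z,((proj(S,np.array([569.6,189.4,z])-h*u)-[220,150])*8).round(0))
E
```

```text
42.7 20 [[240. 365.]]
42.7 25 [[239. 353.]]
42.7 30 [[239. 340.]]
42.7 35 [[238. 328.]]
52 20 [[233. 379.]]
52 25 [[233. 367.]]
52 30 [[232. 355.]]
52 35 [[232. 342.]]
```

```bash
python3 -m inch '[[[0,0,0.008],[0,-0.2,0],1],[[0,0,0.001],[0,0,0],0.5],[[0,0,0],[0,0,0],0.5],[[0,0,0],[0,0,0],0.5],[[0,0,0],[0,0,0],0.5]]' 50
python3 - <<'E'
from h import *
togo([569.5,189.5,-18],63.6)
im=robot.grab_frame('wrist')[:,:,::-1]; cv2.imwrite('pics/w6.png',im)
im=robot.grab_frame('side')[:,:,::-1]; crop('pics/s6.png',im,220,150,300,220,8)
togo([569.5,189.5,-18],63.6)
E
```

```text
t: 6.1
position: [571.1, 189.8, -17.8]
tcp_rot: [0.002, 0.85, 0.526, 0.003]
wrist_force: [0.1, -0.7, -0.9]
gripper_width: 58.8
t 6.1 pos [571.1 189.8 -17.8] yaw 63.5 shift [-1.  -1.3  0.2] turn [ 0.3  -0.16 -0.07] w 58.8 F [ 0.1 -0.7 -0.9]
t 6.2 pos [571.1 189.8 -17.8] yaw 63.5 shift [-1.  -1.3  0.2] turn [ 0.3  -0.16 -0.07] w 59.2 F [ 0.8  0.  -0.7]
```

View pics/s6.png

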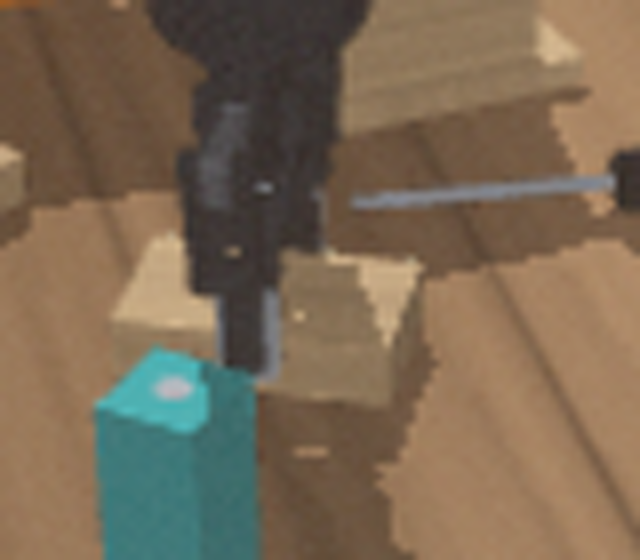

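View pics/w6.png

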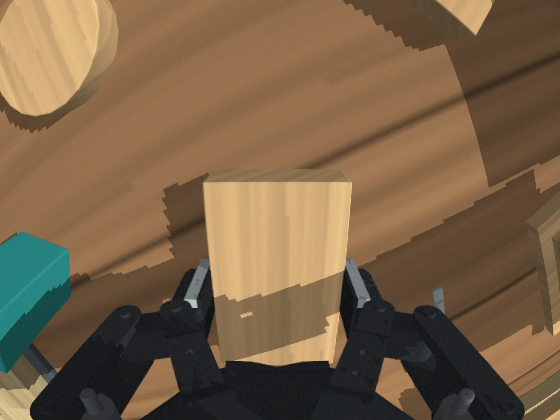

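```bash
python3 -m inch '[[[0,0,-0.01],[0,0,0],0.5],[[0,0,-0.025],[0,0,0],0.5],[[0,0,-0.03],[0,0,0],0.5],[[0,0,-0.03],[0,0,0],0.5],[[0,0,-0.02],[0,0,0],0.5]]'
python3 -c "
from h import *
togo([634,-10,110],-4.5,10)"
```

```text
t: 6.7
position: [566.7, 188.9, 97.7]
tcp_rot: [-0.0, 0.85, 0.526, -0.003]
wrist_force: [1.2, 0.5, -0.2]
gripper_width: 58.8
t 6.7 pos [566.7 188.9  97.7] yaw 63.5 shift [-148.1  148.9  -12.2] turn [-3.000e-02  3.400e-01  6.802e+01] w 58.8 F [ 1.2  0.5 -0.2]
  row [-0.015  0.015 -0.001] [-0.    0.03  6.8 ]
  row [-0.013  0.017 -0.001] [-0.    0.03  6.8 ]
  row [-0.011  0.018 -0.001] [-0.    0.03  6.8 ]
  row [-0.009  0.019 -0.001] [-0.    0.03  6.8 ]
  row [-0.006  0.02  -0.001] [-0.    0.03  6.8 ]
  row [-0.004  0.021 -0.001] [-0.    0.03  6.8 ]
  row [-0.001  0.021 -0.001] [-0.    0.03  6.8 ]
  row [ 0.001  0.021 -0.001] [-0.    0.03  6.8 ]
  row [ 0.003  0.021 -0.001] [-0.    0.03  6.8 ]
  row [ 0.006  0.02  -0.001] [-0.    0.03  6.8 ]
```

```bash
python3 -m inch '[[[-0.015,0.015,-0.001],[0,0,6.8],0.5],[[-0.013,0.017,-0.001],[0,0,6.8],0.5],[[-0.011,0.018,-0.001],[0,0,6.8],0.5],[[-0.009,0.019,-0.001],[0,0,6.8],0.5],[[-0.006,0.020,-0.001],[0,0,6.8],0.5]]'
python3 -m inch '[[[-0.004,0.021,-0.001],[0,0,6.8],0.5],[[-0.001,0.021,-0.001],[0,0,6.8],0.5],[[0.001,0.021,-0.001],[0,0,6.8],0.5],[[0.003,0.021,0],[0,0,6.8],0.5],[[0.006,0.020,0],[0,0,6.8],0.5]]'
python3 -m inch '[[[0,0,0],[0,0,0],0.5],[[0,0,0],[0,0,0],0.5],[[0,0,0],[0,0,0],0.5],[[0,0,0],[0,0,0],0.5],[[0,0,0],[0,0,0],0.5]]'
python3 - <<'E'
from h import *
togo([634,-10,110],-4.5)
o=robot.get_obs(); im=robot.grab_frame('wrist')[:,:,::-1]; cv2.imwrite('pics/w7.png',im);np.save('w7.npy',o,allow_pickle=True)
print(o['dq'].round(3))
E
```

```text
t: 7.2
position: [603.8, 89.5, 114.2]
tcp_rot: [0.001, 0.969, 0.247, 0.005]
wrist_force: [-0.1, -0.1, 0.2]
gripper_width: 58.5
t: 7.7
position: [636.3, -15.6, 122.3]
tcp_rot: [-0.001, 0.998, -0.06, 0.007]
wrist_force: [0.9, -0.9, -0.2]
gripper_width: 58.7
t: 8.2
position: [636.3, -16.0, 124.1]
tcp_rot: [-0.001, 0.998, -0.06, 0.008]
wrist_force: [0.1, 0.5, -0.6]
gripper_width: 58.9
t 8.2 pos [636.3 -16.  124.1] yaw -6.8 shift [-3.2 -5.6 14. ] turn [-0.18 -0.88 -2.32] w 58.9 F [ 0.1  0.5 -0.6]
[ 0.012 -0.005  0.003  0.004  0.001 -0.004]
```

View pics/w7.png

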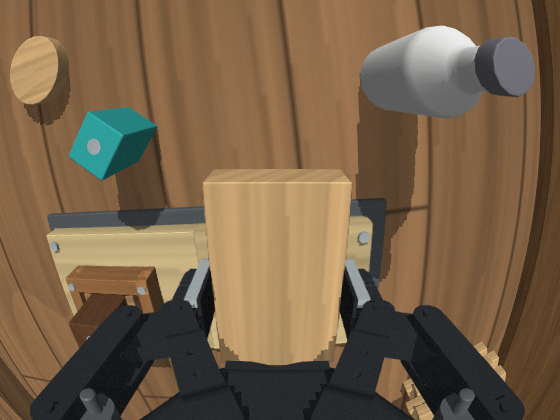

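```bash
python3 - <<'E'
from h import *
o=np.load('w7.npy',allow_pickle=True).item(); W=cam('wrist',o)
X=np.array([(709.5,-64.1,32.5),(399,-39.7,32.5),(506,-78.8,60),(427,-73,60)]); k=np.array([(363.5,238),(54,247),(141.5,290),(71.5,287.5)])
print(proj(W,X).round(1))
for a,b in zip(k,X): print((plane(W,a,b[2])[0]-b).round(1))
crop('pics/w7c.png',cv2.imread('pics/w7.png'),30,190,400,350,2.1)
E
```

```text
[[362.9 241.9]
 [ 53.1 249.5]
 [139.8 293.7]
 [ 70.4 290.2]]
[0.6 3.8 0. ]
[2.6 2.7 0. ]
[3.  3.9 0. ]
[3.  3.1 0. ]
```

View pics/w7c.png

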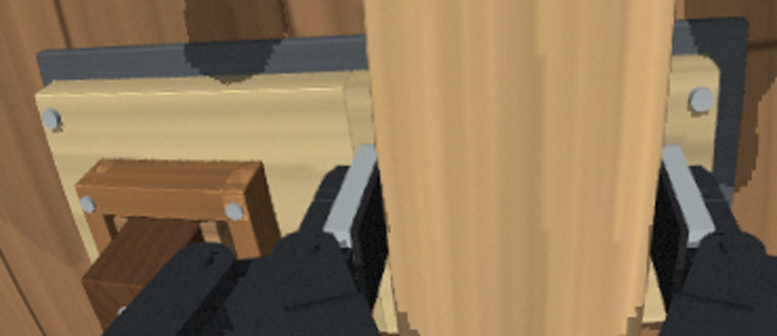

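```bash
python3 -m inch '[[[0,0.045,0],[0,-0.4,-1],0.5],[[0,0.048,0],[0,-0.4,-1],0.5],[[0,0.048,0],[0,0,0],0.5],[[0,0.048,0],[0,0,0],0.5],[[0,0.048,0],[0,0,0],0.5]]'
python3 -m inch '[[[0,0.015,0],[0,0,0],0.5],[[0,0,0],[0,0,0],0.5],[[0,0,0],[0,0,0],0.5],[[0,0,0],[0,0,0],0.5],[[0,0,0],[0,0,0],0.5]]'
python3 - <<'E'
from h import *
togo([634,-112,110],-4.5)
o=robot.get_obs(); im=robot.grab_frame('wrist')[:,:,::-1]; cv2.imwrite('pics/w8.png',im);np.save('w8.npy',o,allow_pickle=True)
print(o['dq'].round(3))
E
```

```text
t: 8.75
position: [617.1, -247.6, 123.3]
tcp_rot: [-0.003, 1.0, -0.031, 0.002]
wrist_force: [0.4, 0.4, -0.9]
gripper_width: 58.8
t: 9.25
position: [615.5, -264.4, 122.4]
tcp_rot: [-0.004, 0.999, -0.033, 0.001]
wrist_force: [1.2, 0.0, 0.0]
gripper_width: 58.9
t 9.25 pos [ 615.5 -264.4  122.4] yaw -3.7 shift [   8.5 -153.2   13.6] turn [-0.46 -0.09  0.76] w 58.9 F [1.2 0.  0. ]
[ 0.022 -0.006  0.007  0.003  0.002  0.002]
```

View pics/w8.png

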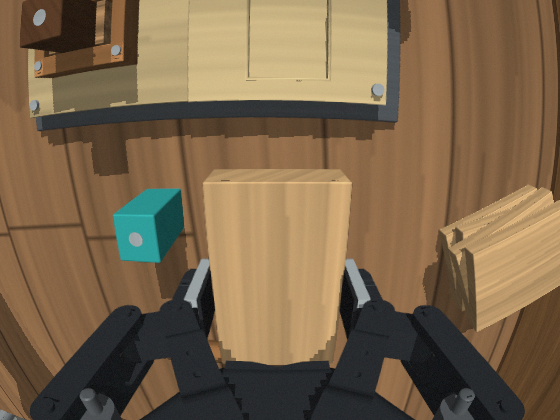

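```bash
python3 -m inch '[[[0.004,-0.03,0],[0,0,0.7],0.5],[[0.004,-0.03,0],[0,0,0],0.5],[[0,0,0],[0,0,0],0.5],[[0,0,0],[0,0,0],0.5],[[0,0,0],[0,0,0],0.5]]'
python3 - <<'E'
from h import *
togo([634,-112,110],-4.5)
o=robot.get_obs(); im=robot.grab_frame('wrist')[:,:,::-1]; cv2.imwrite('pics/w9.png',im);np.save('w9.npy',o,allow_pickle=True)
print(o['dq'].round(3))
crop('pics/w9c.png',im,200,0,400,190,4)
E
```

```text
t: 9.8
position: [629.0, -198.4, 123.7]
tcp_rot: [-0.004, 0.999, -0.036, 0.001]
wrist_force: [0.0, -0.0, -1.6]
gripper_width: 59.0
t 9.8 pos [ 629.  -198.4  123.7] yaw -4.1 shift [ -1.2 -86.4  14.4] turn [-0.45 -0.15  0.43] w 59.0 F [ 0.  -0.  -1.6]
[ 0.004 -0.005  0.001 -0.014 -0.002 -0.002]
```

View pics/w9.png

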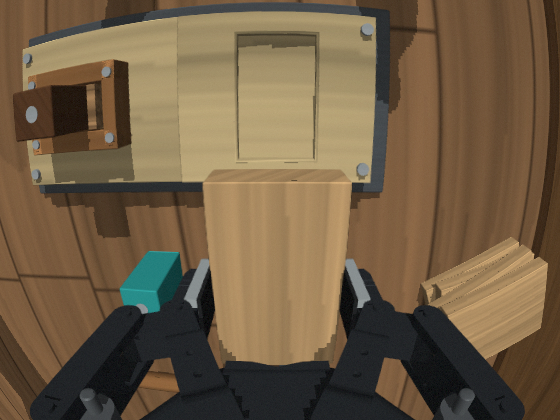

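View pics/w9c.png

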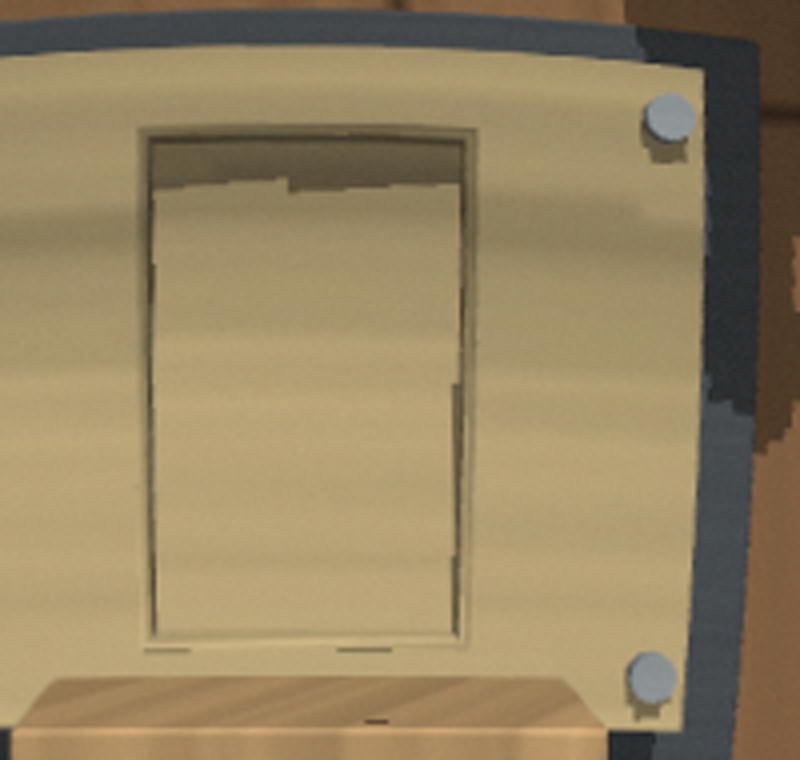

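```bash
python3 - <<'E'
from h import *
o=np.load('w9.npy',allow_pickle=True).item(); W=cam('wrist',o)
o8=np.load('w8.npy',allow_pickle=True).item(); W8=cam('wrist',o8)
k=np.array([(138,128),(477,129),(467,648),(145,648)])/4+[200,0]-.4
P=plane(W,k,28); print(P.round(1)); c=P.mean(0);print('recess',c.round(1),[np.linalg.norm(P[i]-P[(i+1)%4]).round(1) for i in range(4)])
d=P[1]-P[0]+P[2]-P[3]; print('yaw x',np.degrees(np.arctan2(d[1],d[0]))); d=P[0]-P[3]+P[1]-P[2]; print('yaw y-90',np.degrees(np.arctan2(d[1],d[0]))-90)
s=np.array([(669,118),(652,677)])/4+[200,0]-.4
print(plane(W,s,31.5).round(1))
print('near screw 2view',tri([(W,s[1]),(W8,(377.3,90))]))
print('rim2view',tri([(W,k[2]),(W8,(328.5,79.5))]),tri([(W,k[3]),(W8,(247.5,80.5))]))
# blank corners in tool frame
Wt=cam('wrist',dict(position=np.zeros(3),tcp_rot=[1,0,0,0]))
for z in (-41.8,): print('blank end in tool',plane(Wt,[(204,182.5),(351,182.5)],z).round(1))
R9=rot(o['tcp_rot']).as_matrix(); print(R9.round(3))
E
```

```text
[[ 605.3  -57.2   28. ]
 [ 671.9  -62.1   28. ]
 [ 663.7 -168.1   28. ]
 [ 597.9 -163.4   28. ]]
recess [ 634.7 -112.7   28. ] [np.float64(66.8), np.float64(106.3), np.float64(65.9), np.float64(106.5)]
yaw x -4.1380599857074545
yaw y-90 -4.206442160709429
[[ 710.5  -60.4   31.5]
 [ 701.9 -175.6   31.5]]
near screw 2view (array([ 702.67188797, -176.40255178,   28.02960669]), [0.13412700705239586, 0.13412700705233738])
rim2view (array([ 662.90583467, -167.70361956,   29.49460626]), [0.6268079010732475, 0.6268079010731392]) (array([ 597.92055275, -164.3288614 ,   23.66743212]), [0.6123934072143093, 0.6123934072144269])
blank end in tool [[-29.3 -50.5 -41.8]
 [ 29.2 -50.5 -41.8]]
[[ 0.997 -0.071  0.003]
 [-0.071 -0.997  0.008]
 [ 0.003 -0.008 -1.   ]]
```

```bash
python3 -c "
from h import *
togo([634.7,-113.2,60],-4.2)"
python3 -m inch '[[[0,-0.03,0.01],[-0.4,0,0],0.5],[[0,-0.03,0.02],[0,0,0],0.5],[[0,-0.022,0.025],[0,0,0],0.5],[[0,0,0.0],[0,0,0],0.5],[[0,0,0],[0,0,0],0.5]]'
python3 -c "
from h import *
togo([634.7,-113.2,20],-4.2)"
```

```text
t 9.85 pos [ 629.  -198.7  123.7] yaw -4.1 shift [ -0.6 -85.2  64.4] turn [-0.44 -0.16  0.1 ] w 58.6 F [-1.2 -0.7 -1.5]
t: 10.35
position: [636.0, -121.0, 69.3]
tcp_rot: [0.002, 0.999, -0.039, 0.003]
wrist_force: [0.8, 0.1, -0.3]
gripper_width: 58.5
t 10.35 pos [ 636.  -121.    69.3] yaw -4.5 shift [-2.3 -7.8 49.3] turn [ 0.19 -0.4  -0.33] w 58.5 F [ 0.8  0.1 -0.3]
```

```bash
python3 -m inch '[[[-0.002,-0.007,0.02],[0,-0.3,-0.3],0.5],[[0,0,0.02],[0,0,0],0.5],[[0,0,0.008],[0,0,0],0.5],[[0,0,0.0],[0,0,0],0.5],[[0,0,0],[0,0,0],0.5]]'
python3 -c "
from h import *
togo([634.7,-113.2,16],-4.2)"
```

```text
t: 10.85
position: [638.7, -122.5, 27.3]
tcp_rot: [0.004, 0.999, -0.04, 0.006]
wrist_force: [0.3, -0.1, -0.8]
gripper_width: 58.6
t 10.85 pos [ 638.7 -122.5   27.3] yaw -4.6 shift [-4.9 -9.1 11.2] turn [ 0.48 -0.74 -0.43] w 58.6 F [ 0.3 -0.1 -0.8]
```

```bash
python3 -m inch '[[[-0.002,-0.004,0.003],[0.2,-0.4,-0.2],0.5],[[-0.002,-0.004,0.003],[0.2,-0.4,-0.2],0.5],[[-0.001,-0.002,0.002],[0,0,0],0.5],[[0,0,0.0],[0,0,0],0.5],[[0,0,0],[0,0,0],0.5]]'
python3 -c "
from h import *
togo([634.7,-113.2,16],-4.2)"
```

```text
t: 11.35
position: [636.5, -112.6, 22.7]
tcp_rot: [0.001, 0.999, -0.037, 0.002]
wrist_force: [0.2, -0.7, -0.9]
gripper_width: 58.9
t 11.35 pos [ 636.5 -112.6   22.7] yaw -4.2 shift [-1.8  0.7  6.7] turn [ 0.12 -0.23 -0.04] w 58.9 F [ 0.2 -0.7 -0.9]
```

```bash
python3 -m inch '[[[-0.002,0.001,0.004],[0,-0.2,0],0.5],[[0,0,0.003],[0,0,0],0.5],[[0,0,0],[0,0,0],0.5],[[0,0,0.0],[0,0,0],0.5],[[0,0,0],[0,0,0],0.5]]'
python3 - <<'E'
from h import *
togo([634.7,-113.2,12],-4.2)
im=robot.grab_frame('wrist')[:,:,::-1]; cv2.imwrite('pics/w10.png',im)
im=robot.grab_frame('side')[:,:,::-1]; crop('pics/s10.png',im,260,180,370,270,7)
E
```

```text
t: 11.85
position: [634.1, -113.4, 14.9]
tcp_rot: [0.001, 0.999, -0.037, -0.0]
wrist_force: [0.7, -0.2, 0.0]
gripper_width: 58.9
t 11.85 pos [ 634.1 -113.4   14.9] yaw -4.2 shift [ 0.6 -0.3  2.9] turn [ 0.12  0.01 -0.03] w 58.9 F [ 0.7 -0.2  0. ]
```

View pics/w10.png

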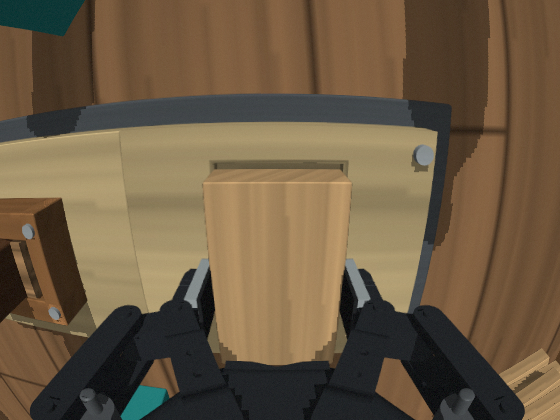

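View pics/s10.png

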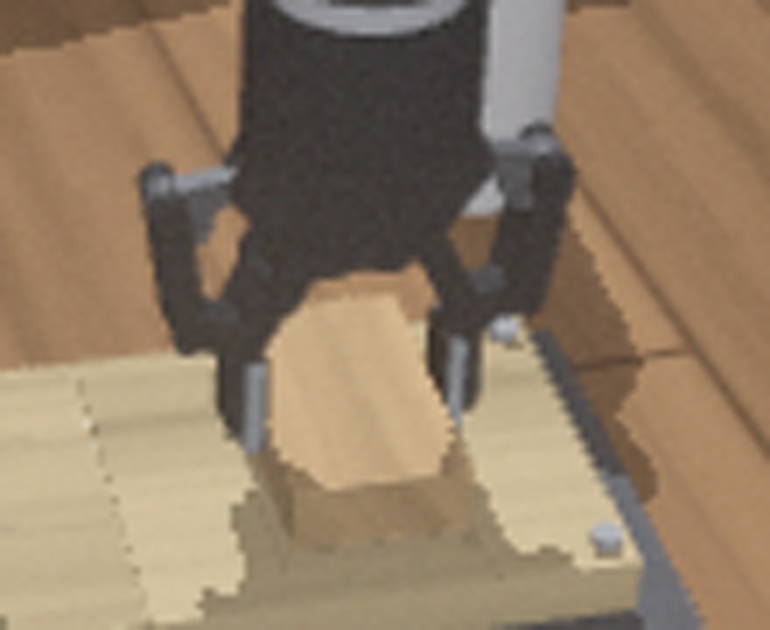

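```bash
python3 -m inch '[[[0.0005,0,0.003],[0,0,0],0.5],[[0,0,0.003],[0,0,0],0.5],[[0,0,0.003],[0,0,0],0.5],[[0,0,0.002],[0,0,0],0.5],[[0,0,0],[0,0,0],0.5]]'
python3 - <<'E'
from h import *
togo([634.7,-113.2,0],-4.2)
im=robot.grab_frame('wrist')[:,:,::-1]; cv2.imwrite('pics/w11.png',im)
crop('pics/w11c.png',im,190,140,370,280,4)
E
```

```text
t: 12.45
position: [634.7, -113.6, 3.1]
tcp_rot: [0.001, 0.999, -0.037, 0.0]
wrist_force: [-0.2, -0.4, -0.4]
gripper_width: 58.8
t 12.45 pos [ 634.7 -113.6    3.1] yaw -4.2 shift [-0.1 -0.4  3.1] turn [ 0.12 -0.01 -0.03] w 58.8 F [-0.2 -0.4 -0.4]
```

View pics/w11c.png

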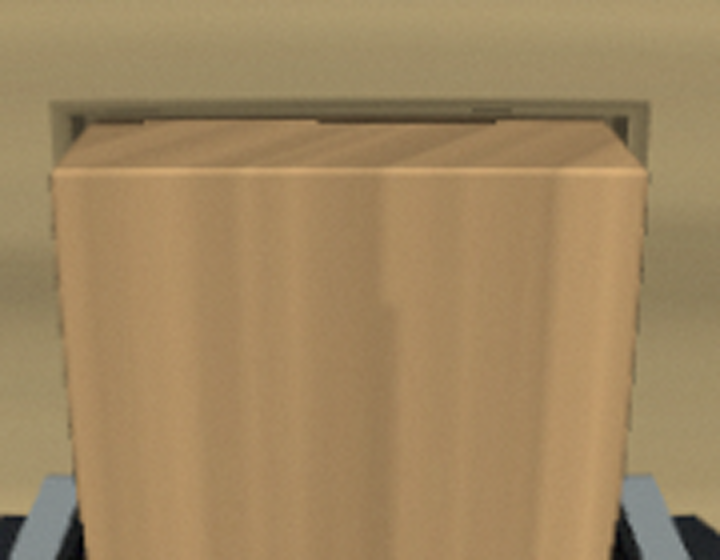

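```bash
python3 -m inch '[[[0,-0.0004,0.001],[0,0,0],0.5],[[0,0,0.001],[0,0,0],0.5],[[0,0,0.001],[0,0,0],0.5],[[0,0,0.0],[0,0,0],0.5],[[0,0,0],[0,0,0],0.5]]'
python3 -c "
from h import *
togo([634.7,-113.2,0],-4.2)"

```

```text
t: 13.0
position: [635.5, -113.3, 1.5]
tcp_rot: [0.001, 0.999, -0.037, 0.001]
wrist_force: [0.1, 0.1, -0.8]
gripper_width: 59.1
t 13.0 pos [ 635.5 -113.3    1.5] yaw -4.2 shift [-0.8 -0.1  1.5] turn [ 0.15 -0.12 -0.03] w 59.1 F [ 0.1  0.1 -0.8]
```

```bash
python3 -m inch '[[[-0.0005,0,0.0015],[0,0,0],0.5],[[0,0,0.001],[0,0,0],0.5],[[0,0,0.001],[0,0,0],0.5],[[0,0,0],[0,0,0],0.5],[[0,0,0],[0,0,0],0.5]]'
python3 -c "
from h import *
togo([634.7,-113.2,0],-4.2)"

```

```text
t: 13.5
position: [635.8, -113.4, 1.4]
tcp_rot: [0.002, 0.999, -0.037, 0.002]
wrist_force: [-0.6, -0.6, 1.1]
gripper_width: 58.7
t 13.5 pos [ 635.8 -113.4    1.4] yaw -4.2 shift [-1.1 -0.1  1.4] turn [ 0.17 -0.25 -0.03] w 58.7 F [-0.6 -0.6  1.1]
```

```bash
python3 -m inch '[[[-0.0005,0,0.001],[0,0,0],0.5],[[0,0,0],[0,0,0],0.8],[[0,0,0],[0,0,0],1],[[0,0,0],[0,0,0],1],[[0,0,0],[0,0,0],1]]'
python3 -m inch '[[[0,0,-0.01],[0,0,0],1],[[0,0,-0.03],[0,0,0],1],[[0,0,-0.04],[0,0,0],1],[[0,0,-0.03],[0,0,0],1],[[0,0,0],[0,0,0],1]]'
python3 - <<'E'
from h import *
togo([634.7,-113.2,0],-4.2)
o=robot.get_obs();im=robot.grab_frame('wrist')[:,:,::-1]; cv2.imwrite('pics/w12.png',im);np.save('w12.npy',o,allow_pickle=True)
im=robot.grab_frame('side')[:,:,::-1]; crop('pics/s12.png',im,190,180,370,290,4.2)
E
```

```text
t: 14.0
position: [635.7, -113.4, -0.2]
tcp_rot: [0.002, 0.999, -0.037, 0.003]
wrist_force: [-0.4, -0.2, 0.6]
gripper_width: 85.2
t: 14.5
position: [633.9, -112.8, 113.0]
tcp_rot: [0.001, 0.999, -0.037, 0.0]
wrist_force: [0.4, 0.4, 0.9]
gripper_width: 85.4
t 14.5 pos [ 633.9 -112.8  113. ] yaw -4.2 shift [8.00e-01 1.00e-01 1.13e+02] turn [ 0.12 -0.04 -0.03] w 85.4 F [0.4 0.4 0.9]
```

View pics/w12.png

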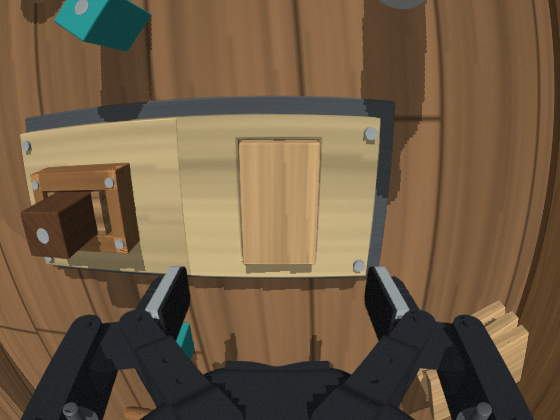

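View pics/s12.png

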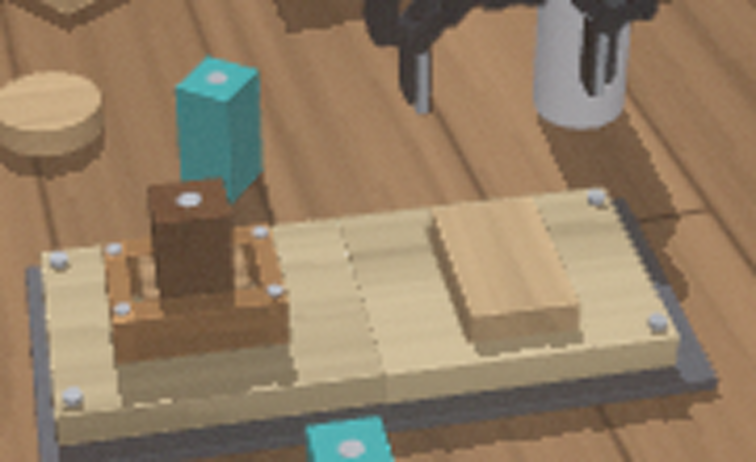

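```bash
python3 - <<'E'
from h import *
im=cv2.imread('pics/w12.png');crop('pics/w12c.png',im,215,115,345,285,4.2); crop('pics/w12b.png',im,10,100,150,290,4)
o=robot.get_obs();print(o['t'],o['position'])
E
```

```text
14.6 [ 631.48016287 -112.16933673  107.97126487]
```

View pics/w12c.png

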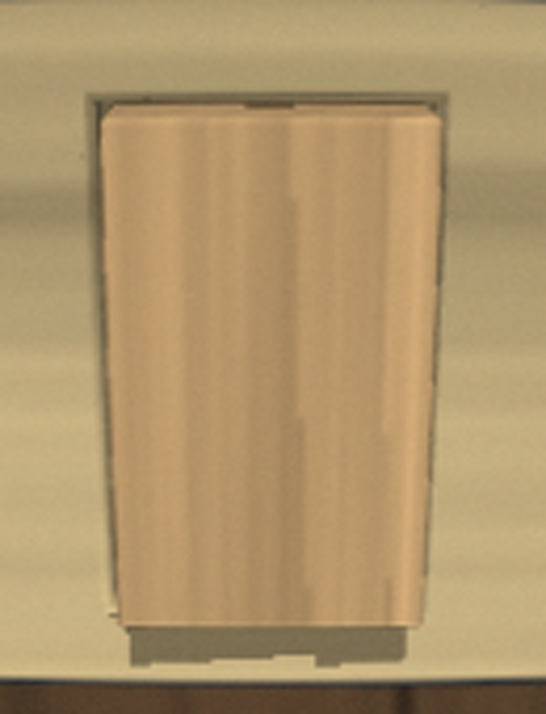

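View pics/w12b.png

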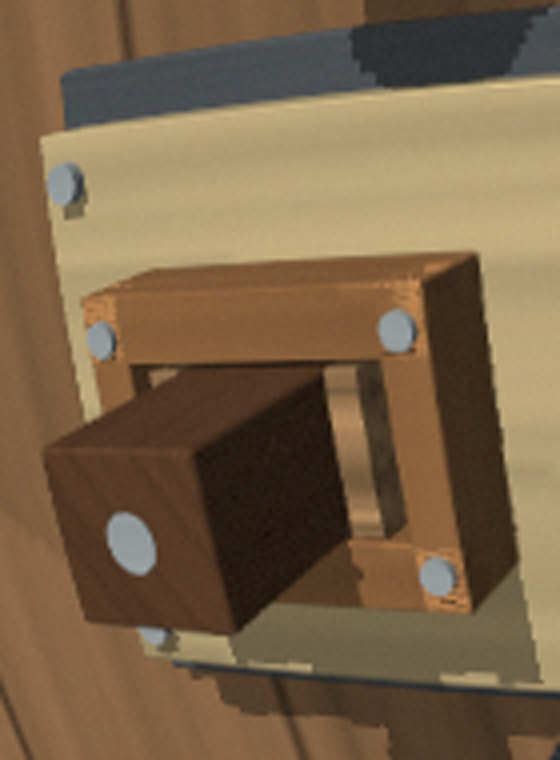

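```bash
python3 -m inch '[[[-0.035,0,-0.006],[0,0,0],1],[[-0.045,0,-0.006],[0,0,0],1],[[-0.045,0,0],[0,0,0],1],[[-0.035,0,0],[0,0,0],1],[[0,0,0],[0,0,0],1]]'
python3 -m inch '[[[0,0,0],[0,0,0],1],[[0,0,0],[0,0,0],1],[[0,0,0],[0,0,0],1],[[0,0,0],[0,0,0],1],[[0,0,0],[0,0,0],1]]'
python3 - <<'E'
from h import *
togo([466,-99,100],-4.2)
o=robot.get_obs();im=robot.grab_frame('wrist')[:,:,::-1]; cv2.imwrite('pics/w13.png',im);np.save('w13.npy',o,allow_pickle=True)
crop('pics/w13c.png',im,180,90,400,280,3.6)
E
```

```text
t: 15.1
position: [460.2, -97.7, 107.6]
tcp_rot: [-0.003, 0.999, -0.037, -0.016]
wrist_force: [-0.2, 0.3, -0.2]
gripper_width: 85.7
t: 15.6
position: [460.9, -97.5, 104.1]
tcp_rot: [-0.004, 0.999, -0.037, -0.018]
wrist_force: [0.2, -0.7, 0.4]
gripper_width: 85.7
t 15.6 pos [460.9 -97.5 104.1] yaw -4.2 shift [5.3 1.1 3.9] turn [-0.36  2.07  0.01] w 85.7 F [ 0.2 -0.7  0.4]
```

View pics/w13.png

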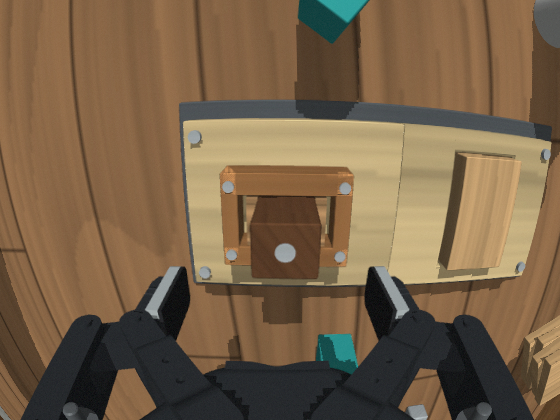

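View pics/w13c.png

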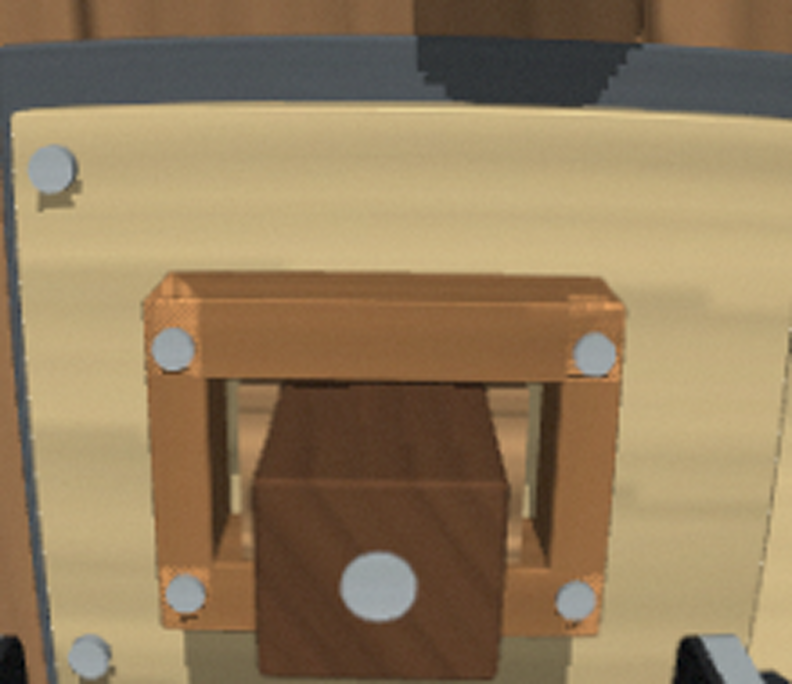

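```bash
python3 - <<'E'
from h import *
o=np.load('w13.npy',allow_pickle=True).item(); W=cam('wrist',o)
f=lambda k: np.array(k)/3.6+[180,90]-.36
P=plane(W,f([(254,482),(505,482),(497,678),(258,678)]),94);print('block',P.mean(0).round(1),[np.linalg.norm(P[i]-P[(i+1)%4]).round(1) for i in range(4)])
d=P[1]-P[0]+P[2]-P[3]; print(np.degrees(np.arctan2(d[1],d[0])))
k=[(173,350),(596,354),(577,601),(185,594)]
Q=plane(W,f(k),59.5);print('housing',Q.mean(0).round(1),[np.linalg.norm(Q[i]-Q[(i+1)%4]).round(1) for i in range(4)])
d=Q[1]-Q[0]+Q[2]-Q[3]; print(np.degrees(np.arctan2(d[1],d[0])))
print(plane(W,f([(378,587)]),95))
# block top height, two views with w12
W2=cam('wrist',np.load('w12.npy',allow_pickle=True).item())
print('block top 2view',tri([(W,f([(378,587)])[0]),(W2,np.array((132,543))/4+[10,100]-.4)]))
print('housing screw 2view',tri([(W,f([k[1]])[0]),(W2,np.array((397,330))/4+[10,100]-.4)]))
# blank check in w12
g=lambda k: np.array(k)/4.2+[215,115]-.4
B=plane(W2,g([(103,120),(440,120),(421,626),(122,626)]),42);print('blank',B.mean(0).round(1),[np.linalg.norm(B[i]-B[(i+1)%4]).round(1) for i in range(4)])
C=plane(W2,g([(86,94),(448,94)]),28);print('rim far corners',C.round(1),C.mean(0).round(1)); d=B[0]-B[3]+B[1]-B[2];print(np.degrees(np.arctan2(d[1],d[0]))-90)
E
```

```text
block [ 464.6 -104.1   94. ] [np.float64(40.6), np.float64(36.8), np.float64(41.7), np.float64(37.0)]
-3.272212803060213
housing [465.3 -99.   59.5] [np.float64(79.4), np.float64(51.7), np.float64(79.6), np.float64(51.2)]
-4.257868194268027
[[ 464.52206982 -104.03345702   95.        ]]
block top 2view (array([ 464.87530842, -100.06977872,  102.8087399 ]), [0.037273900768213505, 0.03727390076821369])
housing screw 2view (array([507.15096112, -76.73625026,  57.62046812]), [0.06299483055003523, 0.06299483055002947])
blank [ 635.7 -112.1   42. ] [np.float64(58.7), np.float64(99.3), np.float64(59.1), np.float64(99.1)]
rim far corners [[605.5 -57.2  28. ]
 [671.9 -62.   28. ]] [638.7 -59.6  28. ]
-4.053662824029104
```

```bash
python3 -m inch '[[[0.002,0.001,0],[0,1,0],1],[[0.002,0.001,0.006],[0,1,0],1],[[0,0,0.010],[0,0,0],1],[[0,0,0.005],[0,0,0],1],[[0,0,0],[0,0,0],1]]'
python3 -c "
from h import *
togo([465.2,-99.6,35],-4.2)"
```

```text
t: 16.15
position: [465.3, -99.9, 80.9]
tcp_rot: [-0.003, 0.999, -0.037, 0.001]
wrist_force: [-0.3, 0.8, -0.3]
gripper_width: 85.6
t 16.15 pos [465.3 -99.9  80.9] yaw -4.2 shift [-0.2 -0.  45.9] turn [-0.36 -0.11  0.01] w 85.6 F [-0.3  0.8 -0.3]
```

```bash
python3 -m inch '[[[0,0,0.012],[0,0,0],1],[[0,0,0.012],[0,0,0],1],[[0,0,0.008],[0,0,0],1],[[0,0,0],[0,0,0],1],[[0,0,0],[0,0,0],1]]'
python3 - <<'E'
from h import *
togo([465.2,-99.6,35],-4.2)
im=robot.grab_frame('side')[:,:,::-1]; crop('pics/s14.png',im,190,180,300,280,6)
im=robot.grab_frame('wrist')[:,:,::-1]; cv2.imwrite('pics/w14.png',im)
E
```

```text
t: 16.65
position: [464.5, -99.4, 44.8]
tcp_rot: [-0.004, 0.999, -0.037, -0.0]
wrist_force: [0.9, -0.9, 0.1]
gripper_width: 85.2
t 16.65 pos [464.5 -99.4  44.8] yaw -4.2 shift [0.7 0.2 9.8] turn [-0.4   0.03  0.01] w 85.2 F [ 0.9 -0.9  0.1]
```

View pics/s14.png

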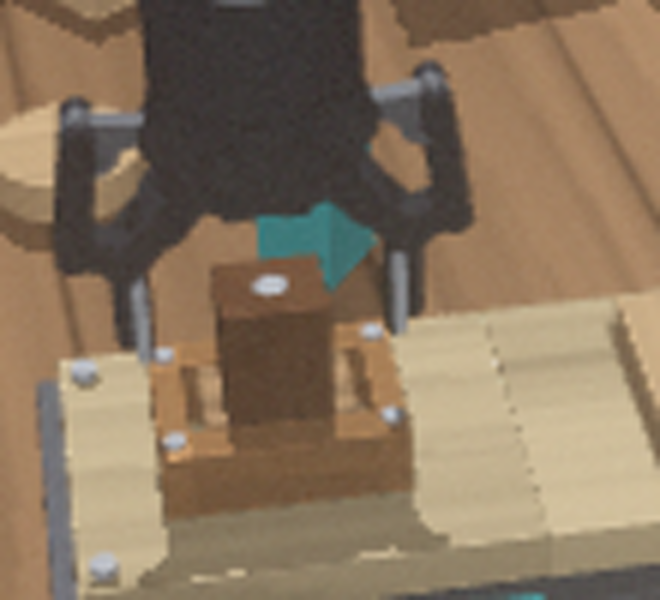

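View pics/w14.png

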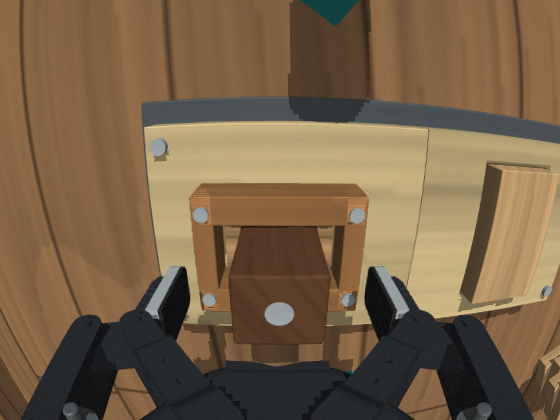

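```bash
python3 - <<'E'
from h import *
o=robot.get_obs(); W=cam('wrist',o);S=cam('side')
print(plane(W,[(279,314)],104), plane(W,[(230.5,276),(331,276),(326,343),(234,343)],103).round(1),plane(W,[(230.5,276),(331,276),(326,343),(234,343)],103).mean(0).round(1))
Q=plane(W,[(200,215),(358,215),(348,300),(209,300)],58.5);print(Q.round(1),Q.mean(0).round(1))
for z in (75,80,85,90): print(z,((proj(S,[[464.5-43,-99+3-11,z],[464.5+43,-99-3-11,z],[464.5+43,-99-3+11,z]])-[190,180])*6).round(0))
E
```

```text
[[465.22253676 -99.81611586 104.        ]] [[ 447.8  -81.   103. ]
 [ 486.5  -83.9  103. ]
 [ 484.7 -119.1  103. ]
 [ 444.3 -116.   103. ]] [ 465.8 -100.   103. ]
[[ 427.4  -70.8   58.5]
 [ 507.5  -76.6   58.5]
 [ 503.3 -128.6   58.5]
 [ 423.7 -122.7   58.5]] [465.5 -99.7  58.5]
75 [[161. 379.]
 [395. 350.]
 [382. 316.]]
80 [[160. 368.]
 [395. 340.]
 [382. 305.]]
85 [[159. 357.]
 [395. 329.]
 [381. 295.]]
90 [[158. 346.]
 [394. 318.]
 [381. 284.]]
```

```bash
python3 -m inch '[[[0.001,0,0.005],[-0.2,0,0],1],[[0,0,0.004],[-0.2,0,0],1],[[0,0,0],[0,0,0],1],[[0,0,0],[0,0,0],0.6],[[0,0,0],[0,0,0],0.6]]'
python3 - <<'E'
from h import *
togo([465.6,-99.8,35],-4.2)
im=robot.grab_frame('side')[:,:,::-1]; crop('pics/s15.png',im,190,180,300,280,6)
togo([465.6,-99.8,35],-4.2)
E
```

```text
t: 17.25
position: [466.9, -99.8, 36.8]
tcp_rot: [0.001, 0.999, -0.036, 0.001]
wrist_force: [0.9, -0.3, -0.1]
gripper_width: 59.2
t 17.25 pos [466.9 -99.8  36.8] yaw -4.2 shift [-1.3  0.1  1.8] turn [ 0.09 -0.16  0.02] w 59.2 F [ 0.9 -0.3 -0.1]
t 17.3 pos [467.  -99.8  36.8] yaw -4.2 shift [-1.4  0.1  1.8] turn [ 0.09 -0.18  0.02] w 52.5 F [-0.5 -0.  -0.3]
```

View pics/s15.png

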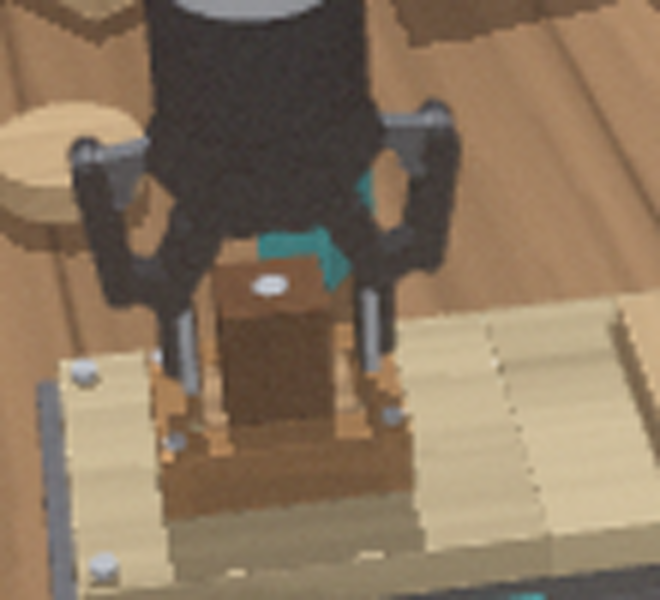

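```bash
python3 -m inch '[[[-0.0012,0,0.0015],[0,0,0],0.6],[[0,0,0],[0,0,0],0.2],[[0,0,0],[0,0,0],0.2],[[0,0,0],[0,0,0],0.2],[[0,0,0],[0,0,0],0.2]]' 110
python3 - <<'E'
from h import *
togo([465.6,-99.8,35],-4.2)
im=robot.grab_frame('side')[:,:,::-1]; crop('pics/s16.png',im,190,180,300,280,6)
im=robot.grab_frame('wrist')[:,:,::-1]; cv2.imwrite('pics/w16.png',im)
togo([465.6,-99.8,35],-4.2)
E
```

```text
t: 17.8
position: [465.5, -99.7, 35.8]
tcp_rot: [0.001, 0.999, -0.037, 0.001]
wrist_force: [0.5, 0.2, -0.2]
gripper_width: 38.8
t 17.8 pos [465.5 -99.7  35.8] yaw -4.2 shift [0.1 0.1 0.8] turn [ 0.09 -0.16  0.  ] w 38.8 F [ 0.5  0.2 -0.2]
t 17.9 pos [465.5 -99.7  35.8] yaw -4.2 shift [0.1 0.  0.8] turn [ 0.09 -0.16 -0.  ] w 38.9 F [-0.4  0.1 -0.4]
```

View pics/s16.png

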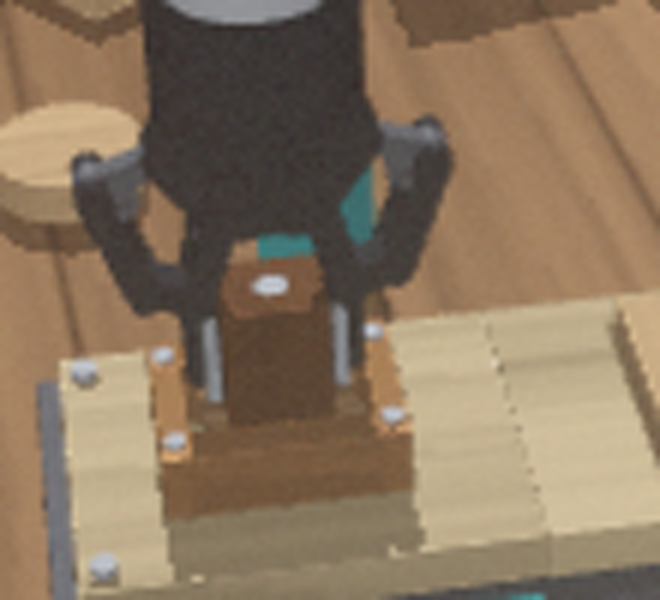

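```bash
python3 -m inch '[[[0.0001,0,-0.0002],[0,-1.3,0],0.2],[[0.0001,0,-0.0002],[0,-1.3,0],0.2],[[0.0001,0,-0.0002],[0,-1.3,0],0.2],[[0.0001,0,-0.0002],[0,-1.3,0],0.2],[[0.0001,0,-0.0002],[0,-1.3,0],0.2]]'
cat > st.py <<'E'
from h import *
o=robot.get_obs(); Rt=rot(o['tcp_rot']).as_matrix(); 
# tilt about tool y: + = block top away from recess ; foot at tool z=+7.8
yaw=np.degrees(np.arctan2(Rt[1,0],Rt[0,0])); rv=R.from_matrix(Rdown(-4.2).T@Rt).as_rotvec(degrees=True)
foot=o['position']+Rt@[0,0,7.8]
print('t',round(o['t'],2),'tilt(x,y,yaw)',rv.round(2),'tcp',o['position'].round(1),'foot',foot.round(1),'F',o['wrist_force'].round(1),'M',o['torque'].round(2),'w',round(o['gripper_width'],1))
E
python3 st.py
```

```text
t: 18.4
position: [465.2, -99.7, 38.0]
tcp_rot: [-0.001, 0.998, -0.037, -0.06]
wrist_force: [-7.7, 1.8, 3.8]
gripper_width: 39.0
t 18.4 tilt(x,y,yaw) [-0.1  -6.86  0.03] tcp [465.2 -99.7  38. ] foot [464.3 -99.7  30.3] F [-7.7  1.8  3.8] M [ 0.06 -0.33 -0.01] w 39.0
```

```bash
python3 -m inch '[[[-0.0002,0,-0.0003],[0,2.4,0],0.2],[[-0.0002,0,-0.0003],[0,2.4,0],0.2],[[-0.0002,0,-0.0003],[0,2.4,0],0.2],[[-0.0002,0,-0.0003],[0,2.4,0],0.2],[[-0.0002,0,-0.0003],[0,2.4,0],0.2]]'
python3 st.py; python3 - <<'E'
from h import *
im=robot.grab_frame('side')[:,:,::-1]; crop('pics/s17.png',im,190,180,300,280,6)
im=robot.grab_frame('wrist')[:,:,::-1]; cv2.imwrite('pics/w17.png',im)
E
```

```text
t: 18.9
position: [465.6, -99.7, 39.0]
tcp_rot: [0.002, 0.998, -0.036, 0.042]
wrist_force: [2.9, 0.2, 4.6]
gripper_width: 38.9
t 18.9 tilt(x,y,yaw) [-0.06  4.78 -0.08] tcp [465.6 -99.7  39. ] foot [466.3 -99.8  31.2] F [2.9 0.2 4.6] M [ 0.18  1.03 -0.08] w 38.9
```

View pics/s17.png

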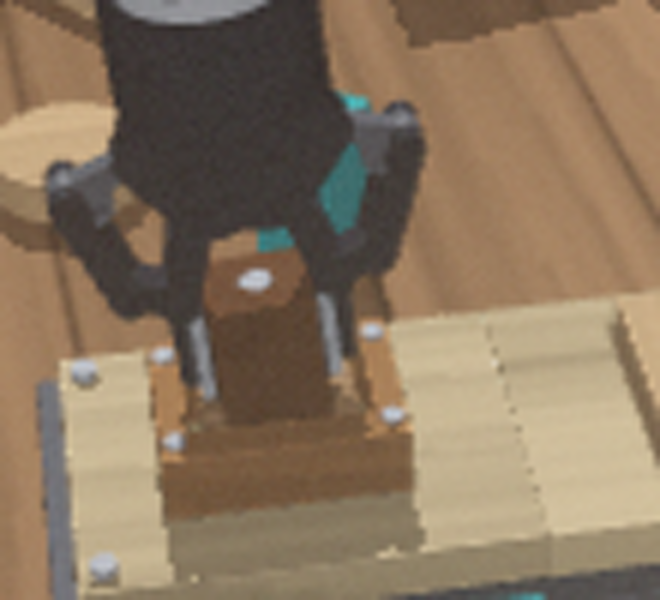

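View pics/w17.png

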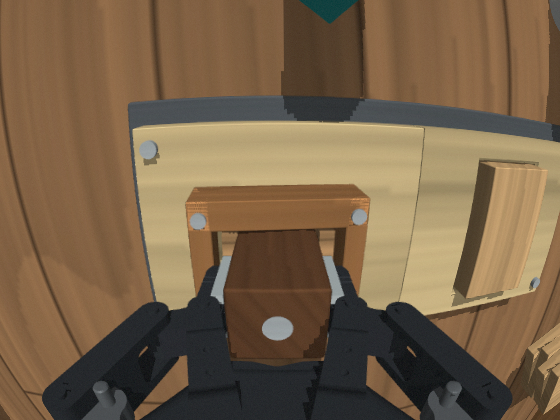

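```bash
python3 -m inch '[[[0.0001,0,-0.0004],[0,-2.1,0],0.2],[[0.0002,0,-0.0004],[0,-2.2,0],0.2],[[0.0001,0,-0.0004],[0,-2.2,0],0.2],[[0.0002,0,-0.0004],[0,-2.2,0],0.2],[[0.0001,0,-0.0004],[0,-2.1,0],0.2]]'
python3 st.py
python3 -m inch '[[[-0.0002,0,-0.0004],[0,2.2,0],0.2],[[-0.0002,0,-0.0004],[0,2.2,0],0.2],[[-0.0002,0,-0.0004],[0,2.3,0],0.2],[[-0.0002,0,-0.0004],[0,2.3,0],0.2],[[-0.0002,0,-0.0004],[0,2.2,0],0.2]]'
python3 st.py
```

```text
t: 19.5
position: [465.4, -99.7, 42.2]
tcp_rot: [-0.002, 0.998, -0.037, -0.06]
wrist_force: [-6.6, 1.9, 4.0]
gripper_width: 39.3
t 19.5 tilt(x,y,yaw) [-0.08 -6.9   0.  ] tcp [465.4 -99.7  42.2] foot [464.5 -99.7  34.5] F [-6.6  1.9  4. ] M [ 0.08 -0.24 -0.03] w 39.3
t: 20.0
position: [465.4, -99.7, 42.5]
tcp_rot: [0.001, 0.999, -0.036, 0.031]
wrist_force: [2.7, 0.0, 3.1]
gripper_width: 39.2
t 20.0 tilt(x,y,yaw) [-0.03  3.59 -0.08] tcp [465.4 -99.7  42.5] foot [465.9 -99.8  34.7] F [2.7 0.  3.1] M [ 0.17  0.8  -0.07] w 39.2
```

```bash
python3 -m inch '[[[0.0001,0,-0.0003],[0,-1.7,0],0.2],[[0.0002,0,-0.0003],[0,-1.8,0],0.2],[[0.0001,0,-0.0003],[0,-1.8,0],0.2],[[0.0002,0,-0.0003],[0,-1.8,0],0.2],[[0.0001,0,-0.0003],[0,-1.7,0],0.2]]'
python3 st.py
python3 -m inch '[[[-0.0002,0,-0.0005],[0,2.5,0],0.2],[[-0.0002,0,-0.0005],[0,2.5,0],0.2],[[-0.0002,0,-0.0005],[0,2.5,0],0.2],[[-0.0002,0,-0.0005],[0,2.5,0],0.2],[[-0.0002,0,-0.0005],[0,2.4,0],0.2]]'
python3 st.py
```

```text
t: 20.5
position: [465.6, -99.7, 45.1]
tcp_rot: [-0.002, 0.998, -0.036, -0.052]
wrist_force: [-5.2, 0.1, 3.8]
gripper_width: 38.6
t 20.5 tilt(x,y,yaw) [-0.04 -5.93 -0.01] tcp [465.6 -99.7  45.1] foot [464.8 -99.7  37.3] F [-5.2  0.1  3.8] M [ 0.05 -0.22 -0.04] w 38.6
t: 21.0
position: [465.5, -99.7, 46.0]
tcp_rot: [0.002, 0.998, -0.036, 0.051]
wrist_force: [1.3, 1.1, 5.2]
gripper_width: 38.5
t 21.0 tilt(x,y,yaw) [ 0.02  5.81 -0.1 ] tcp [465.5 -99.7  46. ] foot [466.3 -99.8  38.2] F [1.3 1.1 5.2] M [ 0.2   0.86 -0.08] w 38.5
```

```bash
python3 -m inch '[[[0.0001,0,-0.0002],[0,-2.0,0],0.2],[[0.0002,0,-0.0002],[0,-2.1,0],0.2],[[0.0001,0,-0.0002],[0,-2.1,0],0.2],[[0.0002,0,-0.0002],[0,-2.1,0],0.2],[[0.0001,0,-0.0002],[0,-2.0,0],0.2]]'
python3 st.py
python3 -m inch '[[[-0.0002,0,-0.0005],[0,2.5,0],0.2],[[-0.0002,0,-0.0005],[0,2.5,0],0.2],[[-0.0002,0,-0.0005],[0,2.5,0],0.2],[[-0.0002,0,-0.0005],[0,2.5,0],0.2],[[-0.0002,0,-0.0005],[0,2.4,0],0.2]]'
python3 st.py;  python3 - <<'E'
from h import *
im=robot.grab_frame('side')[:,:,::-1]; crop('pics/s18.png',im,190,180,300,280,6)
E
```

```text
t: 21.5
position: [465.8, -99.7, 48.4]
tcp_rot: [-0.002, 0.998, -0.036, -0.045]
wrist_force: [-6.0, 1.6, 6.0]
gripper_width: 38.7
t 21.5 tilt(x,y,yaw) [ 0.01 -5.2  -0.02] tcp [465.8 -99.7  48.4] foot [465.1 -99.7  40.6] F [-6.   1.6  6. ] M [ 0.11 -0.08 -0.02] w 38.7
t: 22.0
position: [465.4, -99.8, 49.2]
tcp_rot: [0.001, 0.998, -0.036, 0.056]
wrist_force: [1.1, 1.3, 3.8]
gripper_width: 38.8
t 22.0 tilt(x,y,yaw) [ 0.08  6.46 -0.11] tcp [465.4 -99.8  49.2] foot [466.3 -99.8  41.4] F [1.1 1.3 3.8] M [ 0.19  0.93 -0.02] w 38.8
```

View pics/s18.png

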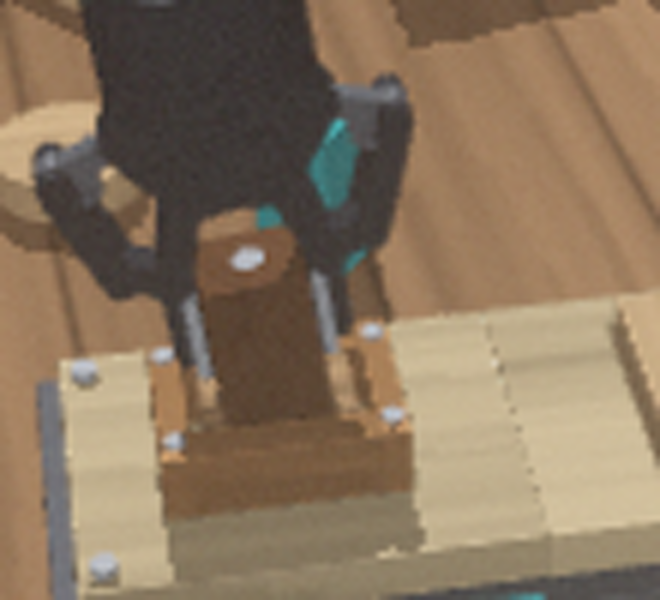

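```bash
python3 -m inch '[[[0.0001,0,-0.0002],[0,-2.1,0],0.2],[[0.0002,0,-0.0002],[0,-2.2,0],0.2],[[0.0001,0,-0.0002],[0,-2.2,0],0.2],[[0.0002,0,-0.0002],[0,-2.2,0],0.2],[[0.0001,0,-0.0002],[0,-2.1,0],0.2]]'
python3 st.py
python3 -m inch '[[[-0.0002,0,-0.0006],[0,2.3,0],0.2],[[-0.0002,0,-0.0006],[0,2.3,0],0.2],[[-0.0002,0,-0.0006],[0,2.3,0],0.2],[[-0.0002,0,-0.0006],[0,2.3,0],0.2],[[-0.0002,0,-0.0006],[0,2.2,0],0.2]]'
python3 st.py
python3 -m inch '[[[0.0001,0,-0.0002],[0,-2.1,0],0.2],[[0.0002,0,-0.0002],[0,-2.1,0],0.2],[[0.0001,0,-0.0002],[0,-2.1,0],0.2],[[0.0002,0,-0.0002],[0,-2.1,0],0.2],[[0.0001,0,-0.0002],[0,-2.1,0],0.2]]'
python3 st.py
python3 -m inch '[[[-0.0002,0,-0.0006],[0,2.3,0],0.2],[[-0.0002,0,-0.0006],[0,2.3,0],0.2],[[-0.0002,0,-0.0006],[0,2.3,0],0.2],[[-0.0002,0,-0.0006],[0,2.3,0],0.2],[[-0.0002,0,-0.0006],[0,2.2,0],0.2]]'
python3 st.py
```

```text
t: 22.55
position: [465.9, -99.8, 51.4]
tcp_rot: [-0.002, 0.998, -0.036, -0.044]
wrist_force: [-4.5, 0.6, 6.1]
gripper_width: 39.0
t 22.55 tilt(x,y,yaw) [ 0.05 -5.   -0.03] tcp [465.9 -99.8  51.4] foot [465.2 -99.8  43.6] F [-4.5  0.6  6.1] M [ 0.18 -0.09 -0.06] w 39.0
t: 23.05
position: [465.3, -99.8, 51.9]
tcp_rot: [0.001, 0.998, -0.036, 0.048]
wrist_force: [0.4, 0.8, 3.7]
gripper_width: 39.3
t 23.05 tilt(x,y,yaw) [ 0.12  5.56 -0.1 ] tcp [465.3 -99.8  51.9] foot [466.  -99.8  44.1] F [0.4 0.8 3.7] M [ 0.14  0.83 -0.07] w 39.3
t: 23.55
position: [466.0, -99.8, 54.3]
tcp_rot: [-0.003, 0.998, -0.036, -0.049]
wrist_force: [-3.7, 1.1, 5.9]
gripper_width: 39.1
t 23.55 tilt(x,y,yaw) [ 0.1  -5.65 -0.02] tcp [466.  -99.8  54.3] foot [465.2 -99.7  46.5] F [-3.7  1.1  5.9] M [ 0.18 -0.05 -0.06] w 39.1
t: 24.05
position: [465.2, -99.8, 54.7]
tcp_rot: [0.0, 0.998, -0.036, 0.043]
wrist_force: [2.2, 0.3, 3.8]
gripper_width: 38.5
t 24.05 tilt(x,y,yaw) [ 0.16  4.88 -0.08] tcp [465.2 -99.8  54.7] foot [465.8 -99.8  46.9] F [2.2 0.3 3.8] M [0.18 0.74 0.01] w 38.5
```

```bash
python3 -m inch '[[[0.0001,0,-0.0003],[0,-2.0,0],0.2],[[0.0002,0,-0.0003],[0,-2.0,0],0.2],[[0.0001,0,-0.0003],[0,-2.0,0],0.2],[[0.0002,0,-0.0003],[0,-2.0,0],0.2],[[0.0001,0,-0.0003],[0,-2.0,0],0.2]]'
python3 st.py
python3 -m inch '[[[-0.0002,0,-0.0007],[0,2.4,0],0.2],[[-0.0002,0,-0.0007],[0,2.4,0],0.2],[[-0.0002,0,-0.0007],[0,2.4,0],0.2],[[-0.0002,0,-0.0007],[0,2.3,0],0.2],[[-0.0002,0,-0.0006],[0,2.2,0],0.2]]'
python3 st.py
python3 -m inch '[[[0.0001,0,-0.0003],[0,-2.1,0],0.2],[[0.0002,0,-0.0003],[0,-2.1,0],0.2],[[0.0001,0,-0.0003],[0,-2.1,0],0.2],[[0.0002,0,-0.0003],[0,-2.1,0],0.2],[[0.0001,0,-0.0003],[0,-2.1,0],0.2]]'
python3 st.py
python3 -m inch '[[[-0.0002,0,-0.0007],[0,2.4,0],0.2],[[-0.0002,0,-0.0007],[0,2.4,0],0.2],[[-0.0002,0,-0.0007],[0,2.4,0],0.2],[[-0.0002,0,-0.0007],[0,2.3,0],0.2],[[-0.0002,0,-0.0006],[0,2.2,0],0.2]]'
python3 st.py;  python3 - <<'E'
from h import *
im=robot.grab_frame('side')[:,:,::-1]; crop('pics/s19.png',im,190,180,300,280,6)
E
```

```text
t: 24.55
position: [466.1, -99.8, 57.6]
tcp_rot: [-0.003, 0.998, -0.036, -0.05]
wrist_force: [-3.5, 0.9, 3.5]
gripper_width: 39.1
t 24.55 tilt(x,y,yaw) [ 0.14 -5.79 -0.02] tcp [466.1 -99.8  57.6] foot [465.3 -99.8  49.9] F [-3.5  0.9  3.5] M [ 0.14 -0.07 -0.04] w 39.1
t: 25.05
position: [465.0, -99.8, 58.3]
tcp_rot: [-0.0, 0.998, -0.036, 0.044]
wrist_force: [0.1, 0.2, 2.5]
gripper_width: 38.6
t 25.05 tilt(x,y,yaw) [ 0.21  5.02 -0.08] tcp [465.  -99.8  58.3] foot [465.7 -99.8  50.5] F [0.1 0.2 2.5] M [0.16 0.69 0.01] w 38.6
t: 25.55
position: [464.9, -99.8, 61.4]
tcp_rot: [-0.004, 0.998, -0.036, -0.055]
wrist_force: [-17.8, 1.2, 10.9]
gripper_width: 38.7
t 25.55 tilt(x,y,yaw) [ 0.19 -6.32 -0.02] tcp [464.9 -99.8  61.4] foot [464.  -99.7  53.7] F [-17.8   1.2  10.9] M [0.39 4.03 0.02] w 38.7
t: 26.05
position: [462.8, -99.6, 65.1]
tcp_rot: [-0.001, 0.999, -0.036, 0.038]
wrist_force: [-1.4, 1.2, 2.4]
gripper_width: 38.5
t 26.05 tilt(x,y,yaw) [ 0.23  4.4  -0.11] tcp [462.8 -99.6  65.1] foot [463.4 -99.6  57.3] F [-1.4  1.2  2.4] M [ 0.05  0.37 -0.04] w 38.5
```

View pics/s19.png

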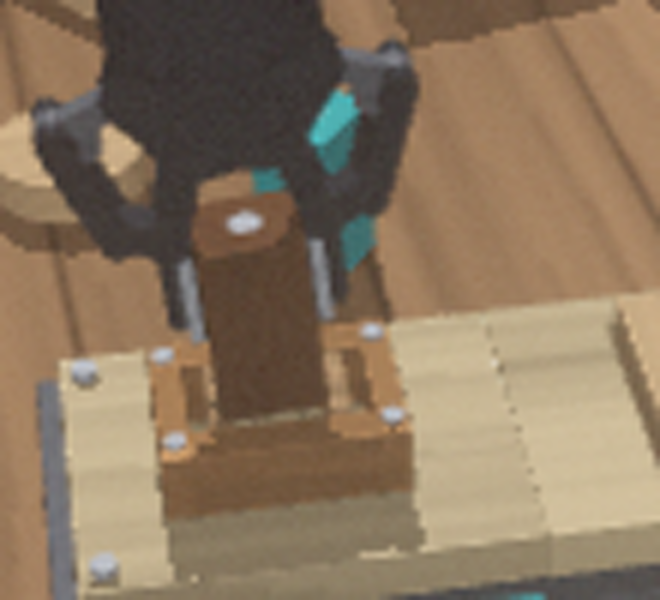

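```bash
python3 -m inch '[[[0,0,-0.0015],[0,-0.5,0],0.2],[[0.0005,0,-0.002],[0,-0.9,0],0.2],[[0.0005,0,-0.003],[0,-1,0],0.2],[[0,0,-0.003],[0,-1,0],0.2],[[0,0,-0.002],[0,-0.6,0],0.2]]'
python3 st.py;  python3 - <<'E'
from h import *
im=robot.grab_frame('side')[:,:,::-1]; crop('pics/s20.png',im,190,180,370,280,4.2)
o=robot.get_obs();im=robot.grab_frame('wrist')[:,:,::-1]; cv2.imwrite('pics/w20.png',im)
np.save('w20.npy',o,allow_pickle=True)
E
python3 st.py
```

```text
t: 26.6
position: [463.0, -99.6, 75.6]
tcp_rot: [-0.002, 0.999, -0.036, -0.002]
wrist_force: [0.3, -0.2, -2.1]
gripper_width: 38.9
t 26.6 tilt(x,y,yaw) [ 0.25 -0.29 -0.11] tcp [463.  -99.6  75.6] foot [462.9 -99.6  67.8] F [ 0.3 -0.2 -2.1] M [-0.02 -0.06 -0.05] w 38.9
t 26.7 tilt(x,y,yaw) [ 0.24 -0.2  -0.12] tcp [463.2 -99.7  75.7] foot [463.2 -99.7  67.9] F [ 0.2 -0.2 -2. ] M [ 0.03 -0.11  0.02] w 39.2
```

View pics/s20.png

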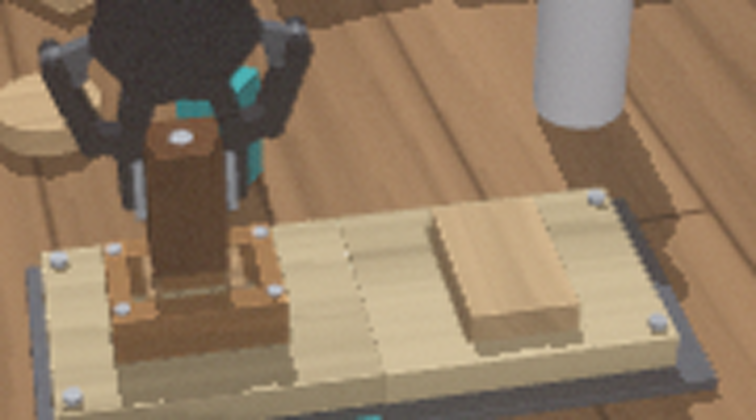

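View pics/w20.png

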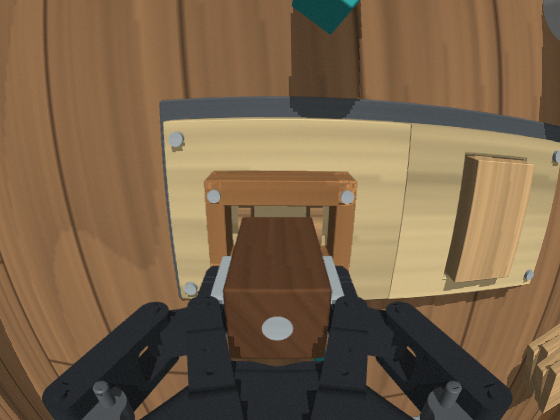

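```bash
python3 - <<'E'
from h import *
S=cam('side'); W=cam('wrist',np.load('w20.npy',allow_pickle=True).item())
print(tri([(S,np.array((181,137))/4.2+[190,180]-.4),(W,(278,328))]))
im=robot.grab_frame('top')[:,:,::-1]; cv2.imwrite('pics/t20.png',im); T=cam('top')
crop('pics/s20c.png',cv2.imread('pics/s20.png'),90,100,310,360,3)
# expected side pixels of the near (-y) foot edge vs foot height
for z in (56,62,68): print(z,((proj(S,[[443,-117,z],[483,-120,z]])-[190,180])*4.2).round(0))
E
```

```text
(array([462.83494462, -99.36665385, 144.21407477]), [1.024463390002975, 1.024463390002938])
56 [[159. 299.]
 [235. 289.]]
62 [[159. 290.]
 [235. 280.]]
68 [[158. 281.]
 [234. 271.]]
```

View pics/t20.png

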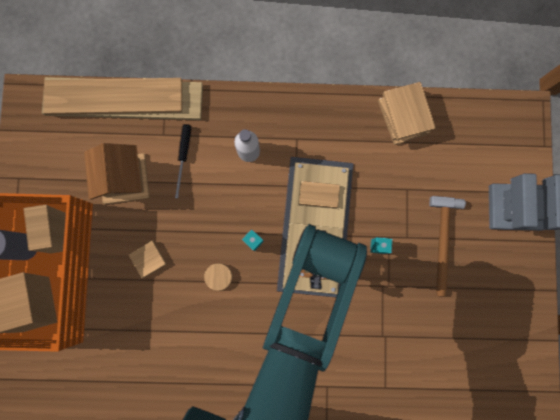

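View pics/s20c.png

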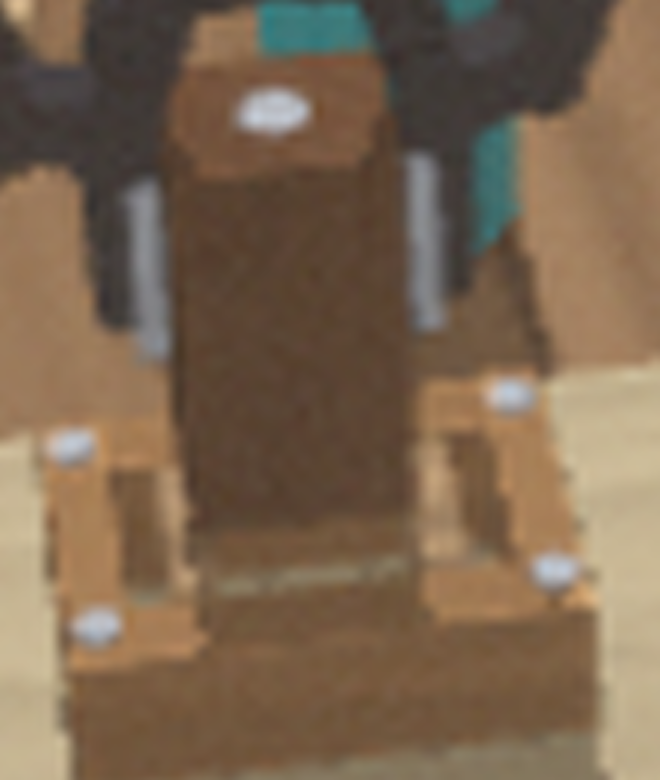

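```bash
python3 -m inch '[[[0,0,0],[0,0,0],0.2],[[0,0,0],[0,0,0],0.2],[[0,0,0],[0,0,0],0.2],[[0,0,0],[0,0,0],0.2],[[0,0,0],[0,0,0],0.2]]'
python3 st.py; python3 - <<'E'
from h import *
o=robot.get_obs(); print(o['dq'].round(3))
W=cam('wrist',o); im=robot.grab_frame('wrist')[:,:,::-1]; cv2.imwrite('pics/w21.png',im); crop('pics/w21c.png',im,420,130,560,300,4)
E
```

```text
t: 27.25
position: [461.8, -99.4, 74.9]
tcp_rot: [-0.002, 0.999, -0.036, -0.002]
wrist_force: [-0.1, 0.3, -0.5]
gripper_width: 39.0
t 27.25 tilt(x,y,yaw) [ 0.26 -0.28 -0.1 ] tcp [461.8 -99.4  74.9] foot [461.8 -99.3  67.1] F [-0.1  0.3 -0.5] M [-0.01 -0.02 -0.  ] w 39.0
[-0.001 -0.004  0.004 -0.001 -0.001 -0.001]
```

View pics/w21c.png

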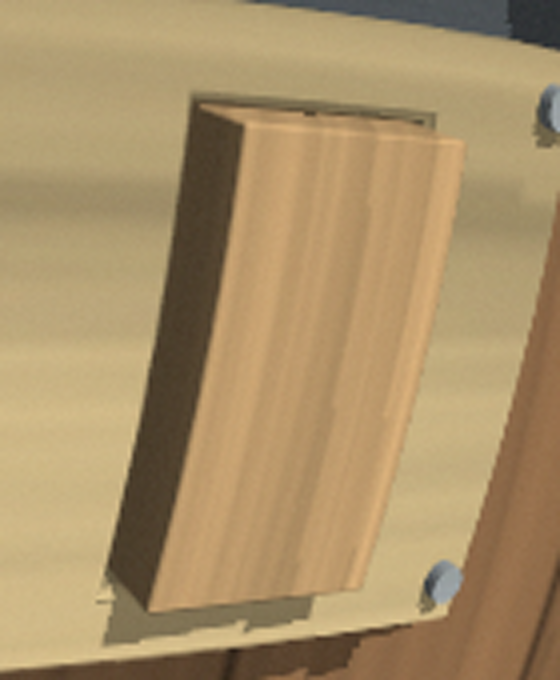

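```bash
python3 -c "
from plant import robot
print(robot.close_job())"
```

```text
the job is handed in; nothing more can be done
None
```

I laid the rectangular pine blank in the recess and let it go, then rocked the dark block out of its socket. The job was handed in at about 27 s, with the block still held upright above the socket. No verdict is reported, so what follows is from my own measurements.

**Last checks:**
- **Blank:** it lies flat in the recess. After I let go, the wrist camera put its centre about 1 mm from the recess centre and its yaw within 0.2° of the recess.
- **Rocking:** swings were about 3.6 to 6.9° to each side, and the block rose about 3 mm for each back-and-forth pair.
- **Block at the end:** upright within 0.4°, with its foot about 11 to 14 mm above the mouth. It is roughly 4 mm off the socket axis, gripped at 110 N. The wrist force is close to zero.
- **Jig and other things:** I had no reading of the jig joint. In the last pictures the jig looked seated and the other things were where they started.

**What failed or disagreed:**
- **First grasp missed:** the fingers closed above the blank because they end about 27 to 39 mm behind the given TCP, depending on the opening. I measured this in the wrist and side views and gripped again lower.
- **Cameras disagreed:** the side and top views were off from the wrist view by about 2 to 4 mm. I used the wrist measurements.
- **Height slip:** I first took the block's top as 94 mm. Two views and the text both give 103 mm, and I corrected it before gripping.
- **Force spike:** on the last swing towards the recess the wrist showed about 18 N sideways and 4 N m, probably the foot's edge catching a cheek as it came out. It passed on the next swing.

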